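Straighten the lamp row under the riser with a ruler, then turn the tile

ROBOT

A 7-joint arm with a two-finger parallel gripper is mounted at the origin on the work surface. World frame = base frame: x ahead of the robot, y to its left, z up, the work surface at z = 0. Lengths are in m, angles in rad, forces in N, time in s.
With the tool pointing down it reaches from about 0.425 to 1.025 m from the base axis. Payload 9.4 kg.
Tool frame: the origin (TCP) lies at the very end of the fingers, on their centre line; the grasp point (between the pads) lies 19 mm behind it; z points along the fingers, y is the line along which they close (so a half turn about z gives the same grasp; the last joint's range is limited). The gripper opens to 85 mm and grips with 20 to 120 N. Pads are 22 mm wide; open, the fingers measure 114 mm over their backs; the gripper's body (76 mm by 85 mm) begins 54 mm behind the grasp point. The pads swing forward as they close: fully open they stand 13 mm farther back than shut.
Start: joints at [1.181, 0.599, -0.003, 1.599, 0.002, 0.943, -0.08], TCP at [0.223, -0.69, 0.231] pointing down, gripper open.
Joint ranges: [-2.57, 2.57], [-0.35, 1.97], [-1.29, 1.29], [0.11, 2.56], [-1.05, 4.19], [0.11, 1.86], [-2.63, 2.63]. Speed limits (rad/s): [2.22, 2.22, 3.01, 3.01, 3.14, 3.14, 3.14].

INTERFACE

Orientations are given as a rotation vector (axis times angle).
In Python, from plant import robot gives the robot as it stands.
- The arm moves only by the shell command python3 -m crank 'ROWS'. ROWS is JSON, a list that holds one entry, the list of rows, each a list of 7 numbers: the shift along the world's x, y, z in units of 50 cm (1.0 is 50 cm), then the turn, a rotation vector about the world's x, y, z in units of 45 degrees (1.0 is 45 degrees), then the closure, from -1 (fully open) to 1 (shut). In form: [[[tx, ty, tz, ax, ay, az, jaw], ...]]. A call has 1 to 12 rows; each row shifts and turns the commanded pose from where the row before left it; what a row does not reach is not made up. A row lasts 1/12 s, in which the tool goes at most 41.7 mm and 7.16 degrees, less where a joint would pass 70% of its speed; a pose out of reach is approached as far as the arm can. A call with a number of a shift or a turn outside -1 to 1 is refused whole. A call with a gripper value outside its range is refused whole. The fingers move at their own pace and stop on an object; the grip force is fixed at half the most. Time passes only in rows, so rows that do not move let the fingers close. It gives the time, the measured TCP pose, the force, the opening and the grip force at its end, in the units of the state.
- robot.state(): the state, without advancing time (a new reading comes with each control period).
- robot.read_camera(name): name is "scene" or "top" or "wrist"; returns a dict with "image" (400x640x3 uint8, red, green, blue), "fx", "fy", "cx", "cy" (pixels), "extrinsics" (4x4, takes a point from camera to world coordinates). Camera axes: x right, y up, looking along -z (the intrinsics and any distortion apply to the point x, -y, -z); pixel columns grow to the right and rows downward; lengths in m; the calibration is good to about 2 mm. A picture is of the moment at which its call begins. There is no depth.
- robot.job_done(): hands the job in; it is judged then, once.
Trained networks look in the newest picture that a camera, given by its name, has taken for a name from the list of things; names that differ only in an ending like _2 or _b are one class to them, and where a whole thing is asked for, a point or a joint stands for the part that bears it (a point fixed in the world has none). Each returns a list of dicts, best first, with "score" (0 to 1); they miss things now and then, are a little off and sometimes report something else, mostly with a low value. They report only what shows in the picture. A call takes as long as a camera call. They do not tell look-alikes from the thing itself.
- robot.boxes_of(query, camera): "bbox" ([left, top, width, height] in pixels, round what is visible of it).
- robot.silhouettes(query, camera): "mask" (400x640 bool, what is visible of it) and "bbox" ([left, top, width, height] in pixels, round what is visible of it).
The state is a dict: "time": time; "qpos": joint angles; "joint_velocities": joint speeds; "joint_torque": joint torques, N m; "tcp_pos": TCP position; "eef_rot": TCP orientation; "ft_force": force on the tool from outside, world axes, zero at the start; "torque": the same for the moment, N m; "gripper_width": finger opening in m; "grip_force": force on a finger pad.
Only numpy, scipy, OpenCV 4.12 (cv2) and the standard library are available. Lean on these libraries where they do the work, as an engineer would, in place of code of your own. Each camera call takes 0.05 s, during which the arm holds its last target. There are 200 camera calls.

TASK

Get the hall display ready for the evening: take the metal ruler by its grip and, touching the three lamps (two clay diyas and the glass cup) only with the ruler, push them back under the wire riser until they stand upright in one straight row with their near edges along the brass strip. Draw the ruler back out from under the riser, leave it standing flat on the console, and only then turn the pivoted tile half a turn, all the way to its stop, so that its flower face looks away from the robot. Do not disturb the tiffin or the battery diya.

Things in the scene. Friction and masses are not known exactly. Their poses are not given: they have to be found in the camera images.
- riser: Fixed black wire shelf bridging a flush brass strip (8 mm wide, 300 mm long) on the console; place and yaw vary. Origin on the surface at the strip's middle; y runs along the strip, whose centre line is x = 0; +x is the far side from the robot. Legs of 12 mm at x = -15 and 100, y = -190 and 190 mm. A small potted plant, up to 290 mm high, stands on the shelf at y = 150 mm.
- rail_mid (a point): Middle of the shelf's front rail, a 12 mm round bar along the riser's y, centre 172 mm up and 15 mm on the robot side of the strip's centre line; the shelf's wires go on from there 115 mm to the far side. It hangs in the way of an upright hand on the ruler's grip: lean the hand back towards the robot, 35 to 45 degrees from vertical, to bring the ruler to the strip.
- ruler_grip (a point): Centre of the upright wooden grip of a loose 200 mm aluminium ruler (L-section, 0.25 kg) that stands on its foot, left or right of the work; 65 mm above its underside. Ruler along y, pushing side +x (away from the robot). Grip 16 mm thick (y), 30 mm deep (x), top 90 mm above the underside. Foot 4 mm thick, from x = -35 to 30 mm; balanced under the grip.
- ruler_face (a point): Middle of the ruler's flat pushing face, 30 mm ahead (+x) of the grip's centre and 22 mm above the underside. The upright blade behind it is 4 mm thick, 200 mm long and reaches from the foot to 42 mm above the underside.
- diya_a_mid (a point): Terracotta diya (round clay bowl lamp), loose, 66 mm in diameter at the rim, 32 mm high, with a small spout reaching 10 mm beyond the rim on its far side (its +x). The point is on its axis, 16 mm above its underside. In line, it lies 33 mm beyond the strip's centre line. The lamps start in any order about 77 mm apart along the strip, at differing distances on the robot side.
- diya_b_mid (a point): A second diya, the same as the first.
- glass_cup_mid (a point): Clear glass tealight cup, loose, straight sided, 60 mm in diameter, 60 mm high. The point is on its axis, 30 mm above its underside. In line, it lies 30 mm beyond the strip's centre line.
- tile_axis (a point): On the upright pivot axis of a white ceramic tile, level with its top edge (150 mm up); the stand (90 mm disc) is fixed. Tile 110 mm wide and high, 10 mm thick, centred on the axis, lower edge 40 mm up; a fingertip can push it round by its side. At joint 0 its width lies along this frame's y and its flower face looks to this frame's -x, the robot side.
- tile (a joint): Turn of the tile in rad, counter-clockwise from above, from a stop at 0 to a stop at 3.14 (half a turn: flower face to the stand's +x, away from the robot). Light friction: it stays where it is left.
- tiffin: Bystander: aluminium tiffin of three stacked tiers, loose, 98 mm wide, 140 mm high; origin under its centre.
- battery_diya: Bystander: white plastic battery lamp with a slide switch, loose, 72 mm in diameter, 52 mm high; origin under its centre.
Mind the look-alikes: they are no part of the job. Leave any blue or red look-alike of the part that bears tile_axis alone.

How it is judged:
On the way, in this order (a step that is already met when the one before it is completed fails the run):
1. the three lamps stand in one straight row, near edges along the strip (((x of diya_a_mid in the frame of riser between 0.023 and 0.033 m and x of diya_b_mid in the frame of riser between 0.023 and 0.033 m and x of glass_cup_mid in the frame of riser between 0.02 and 0.03 m) or (x of diya_a_mid in the frame of riser between 0.0255 and 0.0355 m and x of diya_b_mid in the frame of riser between 0.0255 and 0.0355 m and x of glass_cup_mid in the frame of riser between 0.0225 and 0.0325 m) or (x of diya_a_mid in the frame of riser between 0.028 and 0.038 m and x of diya_b_mid in the frame of riser between 0.028 and 0.038 m and x of glass_cup_mid in the frame of riser between 0.025 and 0.035 m) or (x of diya_a_mid in the frame of riser between 0.0305 and 0.0405 m and x of diya_b_mid in the frame of riser between 0.0305 and 0.0405 m and x of glass_cup_mid in the frame of riser between 0.0275 and 0.0375 m) or (x of diya_a_mid in the frame of riser between 0.033 and 0.043 m and x of diya_b_mid in the frame of riser between 0.033 and 0.043 m and x of glass_cup_mid in the frame of riser between 0.03 and 0.04 m)) and y of diya_a_mid in the frame of riser between -0.15 and 0.15 m and angle between each of diya_a_mid, diya_b_mid, glass_cup_mid's own z axis and vertical below 0.1 rad and height (world z) of each of diya_a_mid, diya_b_mid, glass_cup_mid below 0.036 m and y of diya_b_mid in the frame of riser between -0.15 and 0.15 m and y of glass_cup_mid in the frame of riser between -0.15 and 0.15 m), for 0.2 s.
2. the ruler is out from under the riser, standing flat and let go (x of ruler_grip in the frame of riser below -0.06 m and height (world z) of ruler_grip below 0.07 m and angle between ruler_grip's own z axis and vertical below 0.1 rad and contact force between the fingers and ruler below 0.1 N), for 0.2 s.
3. the tile is turned half a turn (value of joint tile above 2.95 rad), for 0.2 s.
At the end, for the whole second after the job is handed in: Lamps upright under the riser in one row, near edges within 10 mm of the strip centre line and 7.5 mm of each other; ruler flat on the console, let go, its grip 60 mm or more on the robot side of the strip; tile within 0.19 rad of its half-turn stop; all at rest (all of step 1 and all of step 2 and value of joint tile above 2.95 rad and linear speed of each of diya_a, diya_b, glass_cup, ruler below 0.02 m/s and velocity of joint tile below 0.1 rad/s); the robot touches nothing.
It fails at once if a bystander is moved more than 15 mm (distance of any of tiffin, battery_diya from where it was at the start of the episode above 0.015 m).
It fails at once if the hand or arm touches a lamp (contact force between any of the fingers, the arm and diya_a above 0.3 N or contact force between any of the fingers, the arm and diya_b above 0.3 N or contact force between any of the fingers, the arm and glass_cup above 0.3 N).
It fails at once if a lamp is tipped (angle between any of diya_a_mid, diya_b_mid, glass_cup_mid's own z axis and vertical above 0.5 rad).
It also fails if it takes over 72 s, if anything falls off the work surface, if the arm or the gripper's body presses on something with over 40 N, if the wrist force passes 120 N, or if a joint passes its speed limit or range.

## Working session

There is one attempt and no reset: what is moved stays moved. The work goes in short steps, Python scripts to look and compute and a shell command to move; the robot and the scene stay as the last step left them, time stands still between calls to the robot, and variables do not carry over. Pictures are saved under pics/ and viewed, at most 10 in all, crops included, and the job is handed in when it is done.

```bash
ls; mkdir -p pics; cat > h.py <<'E'
import numpy as np, cv2
from plant import robot
def ray(c,u,v):
    d=np.array([(u-c['cx'])/c['fx'],-(v-c['cy'])/c['fy'],-1.0]);E=np.array(c['extrinsics'])
    return E[:3,3],E[:3,:3]@d
def at(c,u,v,z):
    o,d=ray(c,u,v);return o+d*(z-o[2])/d[2]
def proj(c,p):
    E=np.array(c['extrinsics']);q=E[:3,:3].T@(np.array(p)-E[:3,3])
    return c['cx']+c['fx']*q[0]/-q[2], c['cy']-c['fy']*q[1]/-q[2]
E
python3 - <<'E'
from h import *
for n in ("top","scene"):
    c=robot.read_camera(n); cv2.imwrite(f"pics/{n}0.png",c['image'][:,:,::-1])
    print(n,[k for k in c],c['fx'],c['cx'],c['cy'],np.round(c['extrinsics'],3).tolist())
    for q in ["riser","ruler_grip","diya_a_mid","glass_cup_mid","tile_axis","tiffin","battery_diya"]:
        for b in robot.boxes_of(q,n)[:4]: print(q,np.round(b['bbox']),round(b['score'],2))
print(robot.state())
E
```

```text
pics
top ['image', 'fx', 'fy', 'cx', 'cy', 'extrinsics'] 435.9739493739657 328.6858455011326 194.6915839015983 [[-0.026, 0.988, -0.151, 0.321], [-1.0, -0.024, 0.015, -0.038], [0.011, 0.151, 0.988, 1.118], [0.0, 0.0, 0.0, 1.0]]
riser [222.  68. 175.  85.] 0.98
riser [330. 140.  24.  24.] 0.64
ruler_grip [156. 191.  81.  56.] 0.97
ruler_grip [412. 127.  26.  27.] 0.68
diya_a_mid [271. 147.  22.  29.] 0.84
diya_a_mid [160. 194.  80.  53.] 0.51
glass_cup_mid [326. 139.  29.  27.] 0.76
tile_axis [412. 248.  55.  39.] 0.9
tile_axis [353. 238.  50.  31.] 0.79
tile_axis [404. 195.  52.  32.] 0.71
tile_axis [157. 194.  80.  50.] 0.63
tiffin [152. 116.  50.  49.] 0.65
scene ['image', 'fx', 'fy', 'cx', 'cy', 'extrinsics'] 442.22129257384273 326.87280680632085 196.7611115315325 [[0.489, -0.731, 0.476, 0.986], [0.872, 0.414, -0.26, -0.303], [-0.007, 0.542, 0.84, 0.979], [0.0, 0.0, 0.0, 1.0]]
riser [284. 177. 192. 170.] 0.64
ruler_grip [378. 130.  80.  38.] 0.95
diya_a_mid [367. 216.  30.  22.] 0.81
glass_cup_mid [315. 240.  23.  35.] 0.74
tile_axis [139. 260.  67.  57.] 0.98
tile_axis [166. 160.  52.  65.] 0.79
tile_axis [224. 150.  48.  61.] 0.66
tiffin [465. 158.  40.  64.] 0.57
battery_diya [232. 300.  37.  32.] 0.77
{'time': 0.8, 'qpos': array([ 1.18131153,  0.59924902, -0.00250522,  1.59939107,  0.00179891,
        0.94291913, -0.07979277]), 'joint_velocities': array([-0.00016072,  0.00022373, -0.00128414,  0.00076651,  0.00038896,
        0.00040303,  0.00145958]), 'joint_torque': array([ 6.62503444e-04, -7.76129580e+01,  1.56369399e+00, -2.58380002e+01,
        1.24087991e-02,  2.00948991e-03,  1.94657832e-05]), 'tcp_pos': array([ 0.22308639, -0.68982517,  0.2313147 ]), 'eef_rot': array([ 3.10319934e+00,  4.89364479e-01, -5.23492925e-05]), 'ft_force': array([-0.08314156, -0.40857481, -0.66535564]), 'torque': array([ 0.04943733,  0.01676706, -0.01014425]), 'grip_force': 0.0, 'gripper_width': 0.08537379885550099}
```

View pics/top0.png

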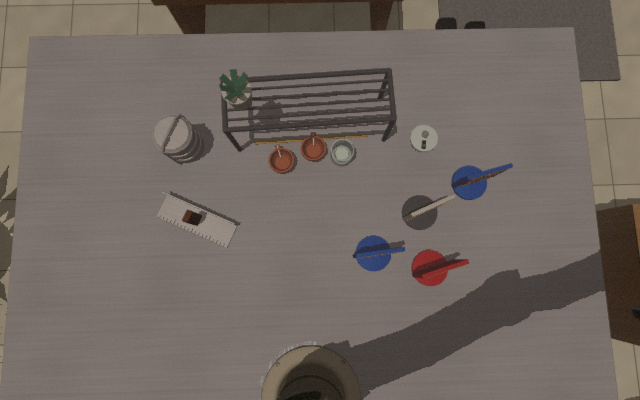

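View pics/scene0.png

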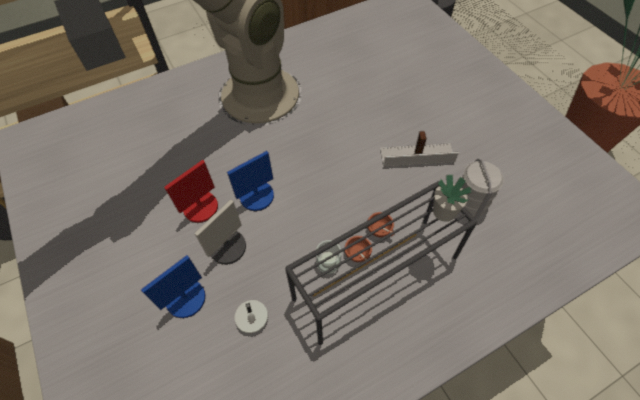

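```bash
python3 - <<'E'
from h import *
c=robot.read_camera("top"); i=c['image'][:,:,::-1]
a=cv2.resize(i[100:260,145:405],None,fx=3,fy=3,interpolation=cv2.INTER_CUBIC)
cv2.imwrite("pics/topA.png",a)
b=cv2.resize(i[115:290,340:520],None,fx=3.4,fy=3.4,interpolation=cv2.INTER_CUBIC); cv2.imwrite("pics/topB.png",b)
s=robot.read_camera("scene")
for q in ["diya_a_mid","glass_cup_mid","ruler_grip","battery_diya","tiffin"]:
  for n,cc in (("top",c),("scene",s)):
    for m in robot.silhouettes(q,n)[:4]:
        ys,xs=np.nonzero(m['mask']); 
        if len(xs)==0: continue
        print(q,n,round(m['score'],2),[xs.min(),xs.max(),ys.min(),ys.max()],np.round([xs.mean(),ys.mean()],1),np.round(at(cc,xs.mean(),ys.mean(),0.03),3))
E
```

```text
diya_a_mid top 0.56 [np.int64(269), np.int64(294), np.int64(145), np.int64(172)] [281.2 159.7] [0.58  0.064 0.03 ]
diya_a_mid scene 0.54 [np.int64(367), np.int64(393), np.int64(212), np.int64(237)] [380.4 225.9] [0.587 0.062 0.03 ]
glass_cup_mid top 0.7 [np.int64(330), np.int64(353), np.int64(138), np.int64(165)] [341.3 151.8] [ 0.597 -0.091  0.03 ]
glass_cup_mid scene 0.77 [np.int64(316), np.int64(340), np.int64(240), np.int64(273)] [328.4 257.4] [ 0.598 -0.09   0.03 ]
glass_cup_mid scene 0.27 [np.int64(234), np.int64(266), np.int64(300), np.int64(331)] [250.1 315.5] [ 0.635 -0.306  0.03 ]
ruler_grip top 0.72 [np.int64(159), np.int64(235), np.int64(195), np.int64(245)] [197.  220.1] [0.431 0.275 0.03 ]
ruler_grip scene 0.67 [np.int64(381), np.int64(457), np.int64(131), np.int64(165)] [417.8 153.1] [0.447 0.275 0.03 ]
ruler_grip scene 0.49 [np.int64(285), np.int64(476), np.int64(175), np.int64(344)] [389.5 243.4] [0.638 0.055 0.03 ]
battery_diya top 0.76 [np.int64(410), np.int64(437), np.int64(125), np.int64(151)] [423.1 137.7] [ 0.63  -0.303  0.03 ]
battery_diya scene 0.62 [np.int64(234), np.int64(266), np.int64(300), np.int64(332)] [250.5 316. ] [ 0.636 -0.306  0.03 ]
tiffin top 0.81 [np.int64(152), np.int64(203), np.int64(114), np.int64(162)] [177.3 138.7] [0.642 0.329 0.03 ]
tiffin top 0.34 [np.int64(219), np.int64(395), np.int64(68), np.int64(151)] [300.4 102.2] [0.733 0.012 0.03 ]
tiffin scene 0.84 [np.int64(461), np.int64(502), np.int64(158), np.int64(218)] [480.6 185.4] [0.614 0.354 0.03 ]
tiffin scene 0.41 [np.int64(368), np.int64(393), np.int64(212), np.int64(236)] [380.9 225.4] [0.586 0.064 0.03 ]
```

View pics/topA.png

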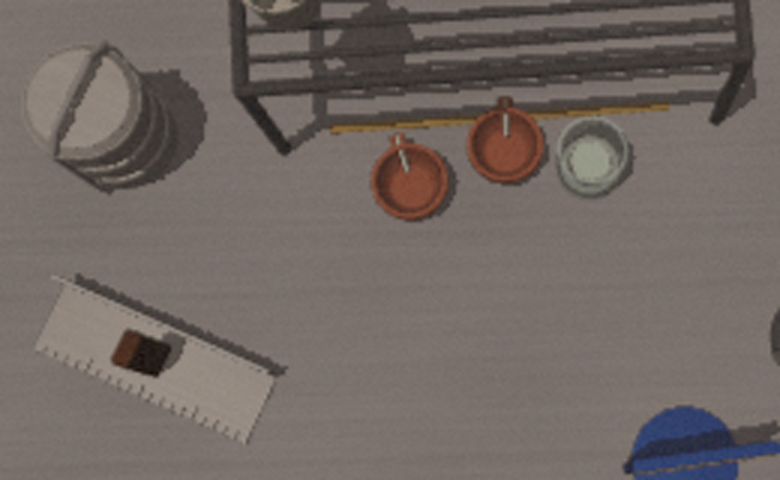

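View pics/topB.png

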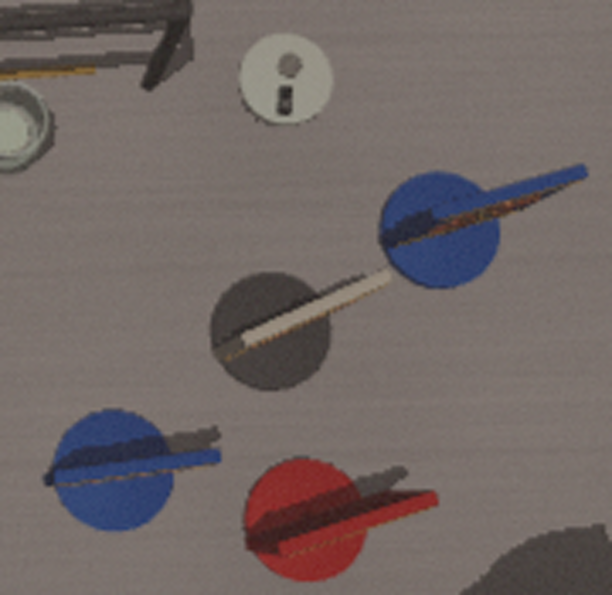

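```bash
python3 - <<'E'
from h import *
c=robot.read_camera("top")
A=lambda u,v,z:at(c,145+(u+.5)/3-.5,100+(v+.5)/3-.5,z)
B=lambda u,v,z:at(c,340+(u+.5)/3.4-.5,115+(v+.5)/3.4-.5,z)
r=lambda x:np.round(x[:2],4)
L,R=A(331,130,0),A(668,107,0); print("strip",r(L),r(R),np.linalg.norm(L-R))
m=(L+R)/2; ys=(L-R)/np.linalg.norm(L-R); xs=np.array([ys[1],-ys[0],0]); print("mid",r(m),"yaw",np.degrees(np.arctan2(xs[1],xs[0])))
f=lambda p:np.round([(p-m)@xs,(p-m)@ys],4)
for n,p in dict(legL=A(287,152,0),legR=A(717,122,0),dA=A(410,182,.032),dB=A(506,146,.032),cup=A(593,157,.06),cupb=A(590,160,.01)).items(): print(n,r(p),f(p))
fl,fr=A(37,348,.002),A(248,443,.002); bl,br=A(52,277,.042),A(280,372,.042); g=A(129,350,.09)
print("foot",r(fl),r(fr),np.linalg.norm(fl-fr),"blade",r(bl),r(br),np.linalg.norm(bl-br),"grip",r(g))
ry=(fl-fr)/np.linalg.norm(fl-fr); rx=np.array([ry[1],-ry[0],0]); print("ruler yaw",np.degrees(np.arctan2(rx[1],rx[0])), "yaw blade",np.degrees(np.arctan2(-(bl-br)[0],(bl-br)[1])),"centre from foot",r((fl+fr)/2+.035*rx),"from blade",r((bl+br)/2-.028*rx))
print("stand",r(B(270,331,.0)),r(B(270,331,.02)))
t1,t2=B(243,342,.15),B(390,275,.15); print("tile",r(t1),r(t2),np.linalg.norm(t1-t2),r((t1+t2)/2))
for n,p in dict(blue1=B(440,230,.01),blue2=B(113,470,.01),red=B(306,520,.01),bl1top_a=B(490,195,.15),bl1top_b=B(586,170,.15),bl2b=B(220,455,.15),redb=B(437,500,.15)).items(): print(n,r(p))
E
```

```text
strip [0.6341 0.1349] [ 0.6482 -0.1625] 0.2976886313607887
mid [ 0.6412 -0.0138] yaw 2.7178566623187668
legL [0.6151 0.1734] [-0.0171  0.1882]
legR [ 0.6336 -0.2052] [-0.0167 -0.1909]
dA [0.5781 0.063 ] [-0.0594  0.0797]
dB [ 0.6077 -0.0191] [-0.0337 -0.0038]
cup [ 0.5892 -0.0917] [-0.0556 -0.0754]
cupb [ 0.5992 -0.0915] [-0.0456 -0.0757]
foot [0.4476 0.385 ] [0.3625 0.2048] 0.19934011011440772 blade [0.502  0.3594] [0.4183 0.1704] 0.2067520209958487 grip [0.4343 0.2796]
ruler yaw -25.301343684533755 yaw blade -23.883988459822284 centre from foot [0.4367 0.28  ] from blade [0.4349 0.2769]
stand [ 0.4406 -0.2882] [ 0.4384 -0.2837]
tile [ 0.4177 -0.2365] [ 0.4598 -0.3366] 0.10857354421218253 [ 0.4388 -0.2865]
blue1 [ 0.5136 -0.4203]
blue2 [ 0.3388 -0.1632]
red [ 0.2984 -0.3046]
bl1top_a [ 0.5122 -0.4074]
bl1top_b [ 0.5278 -0.4735]
bl2b [ 0.3444 -0.2175]
redb [ 0.3118 -0.3568]
```

Candidates: white tile on its dark stand at (420,212) (chosen; blue ones at (373,253) and (468,183) and red at (430,267) are look-alikes), ruler at (197,220), diyas at (281,160) and (313,148), glass at (342,152), battery lamp (round white, with switch) at (423,138). The crops above confirm these. Start moving.

```bash
python3 -m crank '[[[0.05,0.053,0.027,0,0,0.0925,-1],[0.05,0.053,0.027,0,0,0.0925,-1],[0.05,0.053,0.027,0,0,0.0925,-1],[0.05,0.053,0.027,0,0,0.0925,-1],[0.05,0.053,0.027,0,0,0.0925,-1],[0.05,0.053,0.027,0,0,0.0925,-1],[0.05,0.053,0.027,0,0,0.0925,-1],[0.05,0.053,0.027,0,0,0.0925,-1],[0.05,0.053,0.027,0,0,0.0925,-1]]]'
python3 -m crank '[[[0.032,0.075,0,0,0,0.0925,-1],[0.032,0.075,0,0,0,0.0925,-1],[0.032,0.075,0,0,0,0.0925,-1],[0.032,0.075,0,0,0,0.0925,-1],[0.032,0.075,0,0,0,0.0925,-1],[0.032,0.075,0,0,0,0.0925,-1],[0.032,0.075,0,0,0,0.0925,-1],[0.032,0.075,0,0,0,0.0925,-1]]]'
python3 -m crank '[[[-0.009,0.077,0,0,0,0.0925,-1],[-0.009,0.077,0,0,0,0.0925,-1],[-0.009,0.077,0,0,0,0.0925,-1],[-0.009,0.077,0,0,0,0.0925,-1],[-0.009,0.077,0,0,0,0.0925,-1],[-0.009,0.077,0,0,0,0.0925,-1],[-0.009,0.077,0,0,0,0.0925,-1]]]'
```

```text
time: 2.2
tcp_pos: [0.449, -0.4499, 0.3537]
eef_rot: [2.779, 1.465, -0.0]
ft_force: [1.0, -0.8, -0.1]
gripper_width: 0.0857
grip_force: 0.0
time: 2.87
tcp_pos: [0.5765, -0.1495, 0.3531]
eef_rot: [2.243, 2.199, 0.0]
ft_force: [0.5, -0.6, -0.2]
gripper_width: 0.0858
grip_force: 0.0
time: 3.45
tcp_pos: [0.5441, 0.1198, 0.3531]
eef_rot: [1.618, 2.692, 0.0]
ft_force: [0.8, 0.6, 0.3]
gripper_width: 0.0855
grip_force: 0.0
```

```bash
python3 -m crank '[[[-0.042,0.043,0,0,0,0.0925,-1],[-0.042,0.043,0,0,0,0.0925,-1],[-0.042,0.043,0,0,0,0.0925,-1],[-0.042,0.043,0,0,0,0.0925,-1],[-0.042,0.043,0,0,0,0.0925,-1],[-0.042,0.043,0,0,0,0.0925,-1],[-0.042,0.043,0,0,0,0.0925,-1],[-0.042,0.043,0,0,0,0.0925,-1],[-0.042,0.043,0,0,0,0.0925,-1]]]'
python3 -m crank '[[[0,0,0,-0.044,-0.096,0,-1],[0,0,0,-0.044,-0.096,0,-1],[0,0,0,-0.044,-0.096,0,-1],[0,0,0,-0.044,-0.096,0,-1],[0,0,0,-0.044,-0.096,0,-1],[0,0,0,-0.044,-0.096,0,-1],[0,0,0,-0.044,-0.096,0,-1],[0,0,0,-0.044,-0.096,0,-1],[0,0,0,0,0,0,-1]]]'
python3 - <<'E'
from h import *
from scipy.spatial.transform import Rotation as R
s=robot.state();print(s['qpos'].round(3),R.from_rotvec(s['eef_rot']).as_matrix().round(3))
E
```

```text
time: 4.2
tcp_pos: [0.3545, 0.3124, 0.3531]
eef_rot: [0.667, 3.069, 0.0]
ft_force: [-0.3, 0.2, 0.0]
gripper_width: 0.0853
grip_force: 0.0
time: 4.95
tcp_pos: [0.3538, 0.3129, 0.352]
eef_rot: [0.525, 2.428, -0.182]
ft_force: [-0.3, 0.1, -0.2]
gripper_width: 0.0855
grip_force: 0.0
[-0.623  0.256 -0.815  2.141  0.882  1.237 -0.782] [[-0.716  0.413  0.563]
 [ 0.325  0.911 -0.255]
 [-0.618 -0.    -0.786]]
```

```bash
python3 -m crank '[[[0.012,-0.0045,-0.073,0,0,0,-1],[0.012,-0.0045,-0.073,0,0,0,-1],[0.012,-0.0045,-0.073,0,0,0,-1],[0.012,-0.0045,-0.073,0,0,0,-1],[0.012,-0.0045,-0.073,0,0,0,-1],[0.012,-0.0045,-0.073,0,0,0,-1],[0,0,0,0,0,0,-1]]]'
python3 - <<'E'
from h import *
c=robot.read_camera("wrist"); i=c['image'][:,:,::-1].copy()
xr=np.array([.9085,-.418,0]);ry=np.array([.418,.9085,0]);g=np.array([.4355,.279,0])
P=lambda x,y,z:tuple(int(round(k)) for k in proj(c,g+x*xr+y*ry+np.array([0,0,z])))
for a in [(-.015,-.008,.09),(-.015,.008,.09),(.015,.008,.09),(.015,-.008,.09),(-.035,.1,.004),(-.035,-.1,.004),(.03,.1,.042),(.03,-.1,.042)]: cv2.circle(i,P(*a),2,(0,255,0),-1)
cv2.imwrite("pics/w1.png",i)
E
```

```text
time: 5.53
tcp_pos: [0.3914, 0.2953, 0.1272]
eef_rot: [0.533, 2.436, -0.196]
ft_force: [0.6, -0.1, 0.5]
gripper_width: 0.0854
grip_force: 0.0
```

View pics/w1.png

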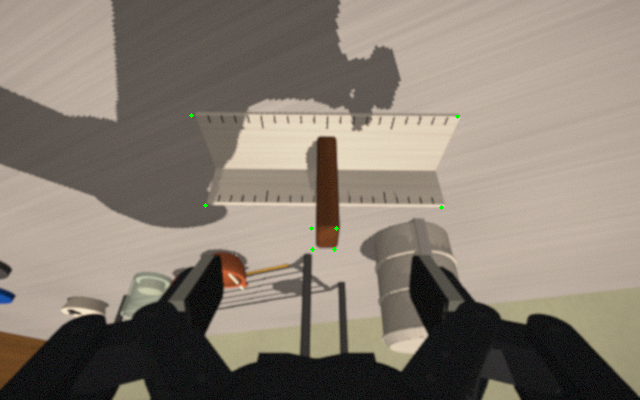

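```bash
python3 -m crank '[[[0.028,-0.0095,-0.037,0,0,0,-1],[0.028,-0.0095,-0.037,0,0,0,-1],[0.028,-0.0095,-0.037,0,0,0,-1],[0.028,-0.0095,-0.037,0,0,0,-1],[0,0,0,0,0,0,-1],[0,0,0,0,0,0,-1]]]'
```

```text
time: 6.08
tcp_pos: [0.4485, 0.279, 0.0619]
eef_rot: [0.536, 2.428, -0.182]
ft_force: [-0.9, 0.5, 0.1]
gripper_width: 0.0854
grip_force: 0.0
```

```bash
python3 -m crank '[[[-0.002,-0.006,-0.018,0,0,0,-1],[0,0,0,0,0,0,-1]]]'; python3 -m crank '[[[0,0,0,0,0,0,1],[0,0,0,0,0,0,1],[0,0,0,0,0,0,1],[0,0,0,0,0,0,1],[0,0,0,0,0,0,1],[0,0,0,0,0,0,1],[0,0,0,0,0,0,1],[0,0,0,0,0,0,1],[0,0,0,0,0,0,1],[0,0,0,0,0,0,1]]]'
```

```text
time: 6.25
tcp_pos: [0.4465, 0.2767, 0.0526]
eef_rot: [0.533, 2.429, -0.18]
ft_force: [-0.1, -0.7, -0.3]
gripper_width: 0.0852
grip_force: 0.0
time: 7.08
tcp_pos: [0.4466, 0.2765, 0.0511]
eef_rot: [0.532, 2.429, -0.181]
ft_force: [-1.5, 0.8, 6.5]
gripper_width: 0.0153
grip_force: 59.2
```

```bash
python3 -m crank '[[[0,0,0.03,0,0,0,1],[0.0092,-0.059,0,0,0,0.061,1],[0.0092,-0.059,0,0,0,0.061,1],[0.0092,-0.059,0,0,0,0.061,1],[0.0092,-0.059,0,0,0,0.061,1],[0.0092,-0.059,0,0,0,0.061,1],[0.0092,-0.059,0,0,0,0.061,1],[0.0092,-0.059,0,0,0,0.061,1],[0.0092,-0.059,0,0,0,0.061,1],[0.0092,-0.059,0,0,0,0.061,1],[0.0092,-0.059,0,0,0,0.061,1],[0,0,0,0,0,0,1]]]'
python3 - <<'E'
from h import *
from scipy.spatial.transform import Rotation as R
s=robot.state();print(s['qpos'].round(3),R.from_rotvec(s['eef_rot']).as_matrix().round(3))
c=robot.read_camera("top"); i=c['image'][:,:,::-1]
cv2.imwrite("pics/topC.png",cv2.resize(i[100:260,205:405],None,fx=4,fy=4,interpolation=cv2.INTER_CUBIC)[:600])
E
```

```text
time: 8.08
tcp_pos: [0.5266, 0.0756, 0.0478]
eef_rot: [0.009, 2.518, -0.099]
ft_force: [-3.1, -15.3, 24.3]
gripper_width: 0.0157
grip_force: 83.0
[ 0.307  1.152 -1.293  2.561  2.001  1.533 -0.749] [[-0.813  0.029  0.581]
 [-0.016  0.997 -0.073]
 [-0.582 -0.069 -0.81 ]]
```

View pics/topC.png

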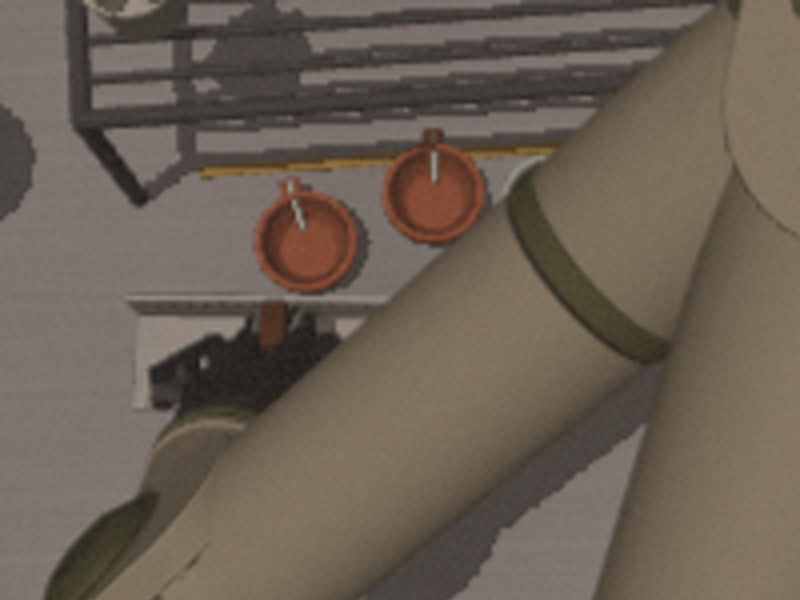

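```bash
cat > kin.py <<'E'
import numpy as np, itertools
from scipy.spatial.transform import Rotation as R
from scipy.optimize import minimize,least_squares
D=[([1.18131153,0.59924902,-.00250522,1.59939107,.00179891,.94291913,-.07979277],[.22308639,-.68982517,.2313147],[3.10319934,.489364479,-5.2e-5]),
([-.623,.256,-.815,2.141,.882,1.237,-.782],[.3538,.3129,.352],[.525,2.428,-.182]),
([.307,1.152,-1.293,2.561,2.001,1.533,-.749],[.5266,.0756,.0478],[.009,2.518,-.099])]
AX='zyzyzyz'
def rots(q,s,c):
    M=[R.from_euler('z',c[0])]
    for a,sg,x in zip(AX,s,q): M.append(M[-1]*R.from_euler(a,sg*x))
    M[-1]=M[-1]*R.from_euler('z',c[1]); return M
if __name__=="__main__":
    best=[]
    for s in itertools.product([1,-1],repeat=7):
        if s[1]<0: continue
        for c0 in ([0,0],[0,np.pi/2],[0,-np.pi/2],[0,np.pi],[np.pi,0],[np.pi,np.pi/2]):
            f=lambda c:np.concatenate([(rots(q,s,c)[-1].inv()*R.from_rotvec(r)).as_rotvec() for q,p,r in D])
            o=least_squares(f,c0); best.append((o.cost,s,o.x.round(3)))
    best.sort(key=lambda b:b[0]); print(*best[:5],sep="\n")
    s,c=best[0][1:]
    A=np.vstack([np.hstack([np.eye(3) if False else m.as_matrix() for m in rots(q,s,c)]) for q,p,r in D]); b=np.concatenate([p for _,p,_ in D])
    # only z offsets after joints 2(upper),4(fore),7(tool) + base z + x/y elbow offsets
    for cols in ([2,8,14,20],[2,8,14,20,7,13],[2,8,14,20,6,12],[2,8,14,20,6,12,18],[2,8,14,20,7,13,19]):
        x,res,rk,sv=np.linalg.lstsq(A[:,cols],b,rcond=None); print(cols,x.round(4),np.abs(A[:,cols]@x-b).max().round(4))
E
python3 kin.py
```

```text
(np.float64(1.0930264743051653e-06), (-1, 1, -1, 1, -1, 1, -1), array([-1.00e-03,  1.57e+00]))
(np.float64(1.0930264743054181e-06), (-1, 1, -1, 1, -1, 1, -1), array([-1.00e-03,  1.57e+00]))
(np.float64(1.0930264743067134e-06), (-1, 1, -1, 1, -1, 1, -1), array([6.282, 1.57 ]))
(np.float64(1.0930264743072087e-06), (-1, 1, -1, 1, -1, 1, -1), array([-1.00e-03,  1.57e+00]))
(np.float64(1.0930264743091245e-06), (-1, 1, -1, 1, -1, 1, -1), array([-1.00e-03,  1.57e+00]))
[2, 8, 14, 20] [0.29   0.6475 0.4256 0.3564] 0.0467
[2, 8, 14, 20, 7, 13] [ 0.2846  0.6466  0.4425  0.3274 -0.0294 -0.0264] 0.0002
[2, 8, 14, 20, 6, 12] [0.3154 0.6208 0.4025 0.3265 0.0604 0.0199] 0.0483
[2, 8, 14, 20, 6, 12, 18] [ 0.3803  0.5995  0.2987  0.403   0.055   0.041  -0.1199] 0.0511
[2, 8, 14, 20, 7, 13, 19] [ 2.844e-01  6.467e-01  4.424e-01  3.273e-01 -2.940e-02 -2.630e-02
 -1.000e-04] 0.0002
```

```bash
cat > ik.py <<'E'
from kin import *
S=(-1,1,-1,1,-1,1,-1);C=[0,np.pi/2];cols=[2,8,14,20,7,13];X=[.2846,.6466,.4425,.3274,-.0294,-.0264]
LO=np.array([-2.57,-.35,-1.29,.11,-1.05,.11,-2.63]);HI=np.array([2.57,1.97,1.29,2.56,4.19,1.86,2.63])
def fk(q):
    m=rots(q,S,C);A=np.hstack([k.as_matrix() for k in m]);return A[:,cols]@X,m[-1]
def ik(p,Rt,q0,w=1e-3,ref=None):
    ref=np.array([0,.7,0,1.8,0,.8,0.]) if ref is None else np.array(ref)
    def f(q):
        pp,r=fk(q);return np.concatenate([(pp-p)*10,(r.inv()*Rt).as_rotvec()*3,w*(q-ref)])
    o=least_squares(f,np.clip(q0,LO+.02,HI-.02),bounds=(LO+.01,HI-.01));e=f(o.x);return o.x,np.linalg.norm(e[:3])/10,np.linalg.norm(e[3:6])/3
def tool(yaw,lean,flip):
    x=np.array([np.cos(yaw),np.sin(yaw),0]);y=np.array([-np.sin(yaw),np.cos(yaw),0])
    z=np.sin(lean)*x+np.array([0,0,-np.cos(lean)]); y=-y if flip else y
    return R.from_matrix(np.c_[np.cross(y,z),y,z])
m=np.array([.6412,-.0138,0]);yr=np.radians(2.75);xs=np.array([np.cos(yr),np.sin(yr),0]);ys=np.array([-np.sin(yr),np.cos(yr),0])
E
python3 - <<'E'
from ik import *
for flip in (0,1):
  for lean in (30,35,40,45):
    L=np.radians(lean)
    for gx in (-.16,-.13,-.08,-.03):
        T=tool(yr,L,flip); p=m+gx*xs+.002*ys+[0,0,.068]+.019*T.as_matrix()[:,2]
        best=min((ik(p,T,[0,q2,q3,2,q5,.8,q7]) for q2 in (.3,1) for q3 in (-.6,.6) for q5 in (-.8,.8,3) for q7 in (-1.5,1.5)),key=lambda b:(round(b[1],3)+round(b[2],3),abs(b[0][2])))
        print(flip,lean,gx,best[0].round(2),round(best[1],4),round(best[2],3))
E
```

```text
0 30 -0.16 [ 0.69  1.04 -1.28  2.55  2.02  1.11 -0.41] 0.0117 0.04
0 30 -0.13 [ 0.61  0.97 -1.13  2.54  2.15  1.02 -0.53] 0.0 0.0
0 30 -0.08 [ 0.6   0.94 -1.06  2.43  2.14  0.91 -0.45] 0.0 0.0
0 30 -0.03 [ 0.56  0.92 -0.98  2.32  2.1   0.8  -0.38] 0.0 0.0
0 35 -0.16 [ 0.7   1.06 -1.28  2.55  2.08  1.13 -0.42] 0.0241 0.082
0 35 -0.13 [ 0.68  1.09 -1.28  2.55  2.14  1.2  -0.45] 0.0097 0.032
0 35 -0.08 [ 0.61  1.   -1.1   2.48  2.25  1.05 -0.53] 0.0 0.0
0 35 -0.03 [ 0.59  0.98 -1.05  2.37  2.23  0.94 -0.46] 0.0 0.0
0 40 -0.16 [ 0.71  1.08 -1.28  2.55  2.15  1.15 -0.43] 0.0367 0.121
0 40 -0.13 [ 0.69  1.12 -1.28  2.55  2.2   1.23 -0.45] 0.0221 0.07
0 40 -0.08 [ 0.6   1.06 -1.12  2.53  2.36  1.19 -0.6 ] 0.0 0.0
0 40 -0.03 [ 0.6   1.04 -1.08  2.42  2.35  1.07 -0.53] 0.0 0.0
0 45 -0.16 [ 0.73  1.11 -1.28  2.55  2.22  1.18 -0.43] 0.0495 0.158
0 45 -0.13 [ 0.7   1.15 -1.28  2.55  2.28  1.26 -0.45] 0.0349 0.105
0 45 -0.08 [ 0.67  1.22 -1.28  2.55  2.37  1.39 -0.47] 0.0073 0.02
0 45 -0.03 [ 0.6   1.09 -1.07  2.47  2.47  1.2  -0.59] 0.0 0.0
1 30 -0.16 [ 0.62  0.94 -1.12  2.55  2.11  0.97  2.62] 
[... 291 characters left out ...]
3 -1.18  2.55  2.19  1.12  2.62] 0.0102 0.033
1 35 -0.08 [ 0.17  0.76 -0.37  2.51  2.79  0.75  1.93] 0.0 0.0
1 35 -0.03 [ 0.16  0.75 -0.34  2.4   2.77  0.64  1.97] 0.0 0.0
1 40 -0.16 [ 0.66  1.   -1.17  2.55  2.21  1.07  2.62] 0.0375 0.122
1 40 -0.13 [ 0.66  1.06 -1.2   2.55  2.25  1.16  2.62] 0.0226 0.071
1 40 -0.08 [ 0.34  0.86 -0.65  2.55  2.66  0.99  2.13] 0.0 0.0
1 40 -0.03 [ 0.13  0.79 -0.31  2.45  2.87  0.8   1.87] 0.0 0.0
1 45 -0.16 [ 0.68  1.04 -1.18  2.55  2.27  1.11  2.62] 0.0503 0.159
1 45 -0.13 [ 0.67  1.1  -1.21  2.55  2.31  1.21  2.62] 0.0353 0.106
1 45 -0.08 [ 0.65  1.18 -1.22  2.55  2.39  1.34  2.62] 0.0076 0.021
1 45 -0.03 [ 0.08  0.83 -0.24  2.5   2.96  0.98  1.78] 0.0 0.0
```

```bash
python3 -m crank '[[[0,0,0,0,0,0,0.3],[0,0,0,0,0,0,0],[0,0,0,0,0,0,-0.3],[0,0,0,0,0,0,-1],[0,0,0,0,0,0,-1],[0,0,0,0,0,0,-1]]]'
cat > st.py <<'E'
from ik import *
from plant import robot
s=robot.state(); M=R.from_rotvec(s['eef_rot']).as_matrix(); g=s['tcp_pos']-.019*M[:,2]-m
print('t',s['time'],'q',s['qpos'].round(2),'tcp',s['tcp_pos'].round(4),'ft',s['ft_force'].round(1),'w',round(s['gripper_width'],4))
print('lean',np.degrees(np.arccos(-M[2,2])).round(1),'z',M[:,2].round(3),'yaw_y',np.degrees(np.arctan2(-M[0,1],M[1,1])).round(1),'grasp riser',(g@xs).round(4),(g@ys).round(4),g[2].round(4))
E
python3 st.py
```

```text
time: 8.63
tcp_pos: [0.5238, 0.0848, 0.0466]
eef_rot: [-0.003, 2.523, -0.093]
ft_force: [-0.3, 0.7, 0.1]
gripper_width: 0.0849
grip_force: 0.0
t 8.6333 q [ 0.29  1.15 -1.29  2.56  1.99  1.53 -0.76] tcp [0.5238 0.0848 0.0466] ft [-0.3  0.7  0.1] w 0.0849
lean 35.6 z [ 0.578 -0.066 -0.813] yaw_y -1.1 grasp riser -0.1234 0.1059 0.062
```

```bash
python3 -m crank '[[[0,0,0.003,0.022,0.067,0,-1],[0,0,0.003,0.022,0.067,0,-1],[0,0,0.003,0.022,0.067,0,-1],[0,0,0.003,0.022,0.067,0,-1],[0,0,0,0,0,0,-1],[0,0,0,0,0,0,-1]]]'; python3 st.py; python3 - <<'E'
from h import *
c=robot.read_camera("wrist"); cv2.imwrite("pics/w2.png",c['image'][:,:,::-1]); print(np.array(c['extrinsics'])[:3,3])
E
```

```text
time: 9.13
tcp_pos: [0.5246, 0.0834, 0.0532]
eef_rot: [0.02, 2.732, -0.008]
ft_force: [-0.0, 0.3, 0.4]
gripper_width: 0.0855
grip_force: 0.0
t 9.1333 q [ 0.42  1.03 -1.28  2.43  1.81  1.16 -0.51] tcp [0.5246 0.0834 0.0532] ft [-0.   0.3  0.4] w 0.0855
lean 23.4 z [ 0.398 -0.009 -0.917] yaw_y -0.9 grasp riser -0.1193 0.1032 0.0706
[0.3993131  0.08494438 0.15500365]
```

View pics/w2.png

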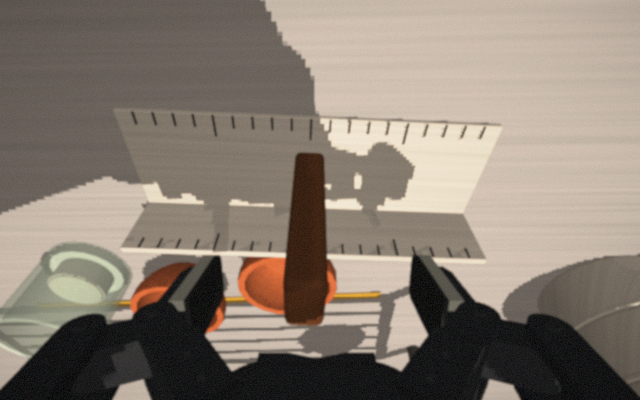

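```bash
cat > sim.py <<'E'
from ik import *
def jac(q):
    p0,r0=fk(q);J=np.zeros((6,7))
    for i in range(7):
        d=np.array(q,float);d[i]+=1e-5;p,r=fk(d);J[:3,i]=(p-p0)/1e-5;J[3:,i]=(r*r0.inv()).as_rotvec()/1e-5
    return J
def run(q,p,Rt,n=30,show=True):
    q=np.array(q,float);p0,r0=fk(q);dr=(Rt*r0.inv()).as_rotvec()
    for k in range(1,n+1):
        pt=p0+(p-p0)*k/n;rt=R.from_rotvec(dr*k/n)*r0
        act=np.ones(7,bool)
        for _ in range(6):
            pp,r=fk(q);e=np.r_[pt-pp,(rt*r.inv()).as_rotvec()];J=jac(q)*act
            q=q+J.T@np.linalg.solve(J@J.T+1e-5*np.eye(6),e)
            bad=(q<LO)|(q>HI);act&=~bad;q=np.clip(q,LO,HI)
    pp,r=fk(q)
    if show:print(q.round(2),'err',np.linalg.norm(pp-p).round(4),np.degrees((r.inv()*Rt).magnitude()).round(2))
    return q
def tcp(gx,gy,lean,z=.068,yaw=yr):
    T=tool(yaw,np.radians(lean),0);return m+gx*xs+gy*ys+[0,0,z]+.019*T.as_matrix()[:,2],T
E
python3 - <<'E'
from sim import *
from plant import robot
q0=robot.state()['qpos']
for lean in (23.4,27,30):
    print(lean)
    q=q0
    for gx,gy in ((-.125,.1),(-.14,.1),(-.14,.002),(-.125,.002),(-.08,.002),(-.03,.002),(-.13,.002)):
        q=run(q,*tcp(gx,gy,lean),n=15)
# fresh approach from tool down at far
print('fresh')
for q2 in (.6,.8):
  for q3 in (0,-.3,-.6,-.9):
    for lean in (25,30):
        b=ik(*tcp(-.13,.002,lean),[.1,.8,q3,2.5,2.5,.5,-.9],ref=[0,.8,q3,2.5,2.5,.5,-.9]);print(lean,b[0].round(2),b[1:])
E
```

```text
23.4
[ 0.45  1.03 -1.28  2.44  1.84  1.13 -0.46] err 0.0 0.0
[ 0.44  1.03 -1.29  2.48  1.84  1.15 -0.51] err 0.0 0.0
[ 0.69  1.01 -1.26  2.48  1.9   1.03 -0.31] err 0.0 0.0
[ 0.69  1.01 -1.25  2.45  1.89  1.01 -0.27] err 0.0 0.0
[ 0.68  1.02 -1.23  2.35  1.85  0.97 -0.17] err 0.0 0.0
[ 0.66  1.02 -1.2   2.24  1.8   0.94 -0.06] err 0.0 0.0
[ 0.69  1.01 -1.26  2.46  1.89  1.02 -0.28] err 0.0 0.0
27
[ 0.43  1.05 -1.28  2.49  1.92  1.2  -0.55] err 0.0 0.0
[ 0.42  1.05 -1.29  2.52  1.93  1.22 -0.59] err 0.0 0.0
[ 0.67  1.03 -1.26  2.53  2.    1.09 -0.4 ] err 0.0 0.0
[ 0.68  1.03 -1.25  2.49  2.    1.06 -0.36] err 0.0 0.0
[ 0.68  1.03 -1.23  2.39  1.96  1.01 -0.26] err 0.0 0.0
[ 0.66  1.03 -1.2   2.28  1.92  0.96 -0.16] err 0.0 0.0
[ 0.68  1.03 -1.25  2.5   2.    1.07 -0.37] err 0.0 0.0
30
[ 0.41  1.07 -1.27  2.52  1.99  1.26 -0.62] err 0.0 0.0
[ 0.39  1.07 -1.28  2.56  1.99  1.28 -0.66] err 0.0 0.0
[ 0.67  1.07 -1.29  2.56  2.07  1.17 -0.44] err 0.0003 0.0
[ 0.68  1.07 -1.28  2.53  2.06  1.15 -0.41] err 0.0 0.0
[ 0.69  1.07 -1.26  2.42  2.03  1.09 -0.31] err 0.0 0.0
[ 0.68  1.07 -1.24  2.
[... 1289 characters left out ...]
  0.69 -0.42  2.51  2.59  0.54 -1.04] (np.float64(7.59993533297938e-09), np.float64(7.298237961792872e-08))
30 [ 0.46  0.83 -0.83  2.55  2.36  0.84 -0.77] (np.float64(7.924692993463197e-07), np.float64(2.6948092152126164e-06))
25 [ 0.25  0.71 -0.49  2.5   2.51  0.56 -0.95] (np.float64(6.091559564095725e-09), np.float64(3.224278210247385e-08))
30 [ 0.46  0.83 -0.83  2.55  2.36  0.84 -0.77] (np.float64(5.942108533539985e-07), np.float64(2.0248944209093402e-06))
25 [ 0.31  0.72 -0.57  2.5   2.43  0.59 -0.87] (np.float64(7.474587241289501e-09), np.float64(1.606431627557987e-08))
30 [ 0.46  0.83 -0.83  2.55  2.36  0.84 -0.77] (np.float64(3.959454331217368e-07), np.float64(1.3550478116390299e-06))
```

```bash
python3 -m crank '[[[0,0,0,0,-0.08,0,-1],[0,0,0,0,0,0,-1],[0,0,0,0,0,0,1],[0,0,0,0,0,0,1],[0,0,0,0,0,0,1],[0,0,0,0,0,0,1],[0,0,0,0,0,0,1],[0,0,0,0,0,0,1],[0,0,0,0,0,0,1],[0,0,0,0,0,0,1],[0,0,0,0,0,0,1],[0,0,0,0,0,0,1]]]'; python3 st.py
python3 - <<'E'
from h import *
c=robot.read_camera("top"); i=c['image'][:,:,::-1]
cv2.imwrite("pics/topD.png",cv2.resize(i[110:220,215:345],None,fx=5,fy=5,interpolation=cv2.INTER_CUBIC))
E
```

```text
time: 10.18
tcp_pos: [0.5243, 0.0835, 0.053]
eef_rot: [0.018, 2.671, -0.007]
ft_force: [0.5, -4.3, 5.2]
gripper_width: 0.0157
grip_force: 60.3
t 10.1833 q [ 0.4   1.04 -1.28  2.47  1.89  1.22 -0.6 ] tcp [0.5243 0.0835 0.053 ] ft [ 0.5 -4.3  5.2] w 0.0157
lean 26.9 z [ 0.453 -0.008 -0.891] yaw_y -0.8 grasp riser -0.1206 0.1034 0.0699
```

View pics/topD.png

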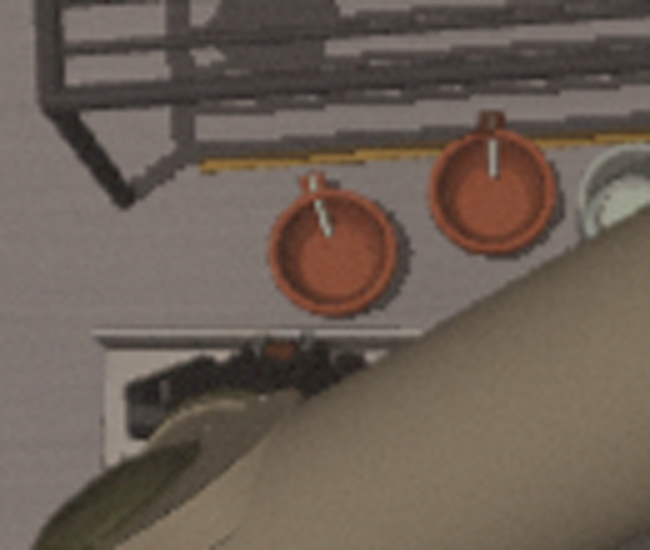

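```bash
python3 - <<'E'
from h import *
from ik import m,xs,ys
c=robot.read_camera("top")
for n,u,v,z in (("bl",94,331,.042),("br",430,331,.042),("dA",334,253,.032),("dB",493,192,.032),("stripL",202,166,0),("stripR",645,139,0)):
    p=at(c,215+(u+.5)/5-.5,110+(v+.5)/5-.5,z);print(n,p[:2].round(4),((p-m)@xs).round(4),((p-m)@ys).round(4))
E
```

```text
bl [0.5389 0.1825] -0.0928 0.201
br [0.5348 0.0142] -0.1049 0.033
dA [0.5785 0.0629] -0.059 0.0796
dB [ 0.6085 -0.0188] -0.0329 -0.0034
stripL [0.6347 0.1349] 0.0006 0.1488
stripR [ 0.644  -0.0993] -0.0013 -0.0855
```

```bash
python3 -m crank '[[[0,0,0.012,0,0,0,1],[-0.024,-0.001,0,0,0,0,1],[0.0019,-0.04,0,0,0,0.0174,1],[0.0019,-0.04,0,0,0,0.0174,1],[0.0019,-0.04,0,0,0,0.0174,1],[0.0019,-0.04,0,0,0,0.0174,1],[0.0019,-0.04,0,0,0,0.0174,1],[0,0,0,0,0,0,1],[0,0,0,0,0,0,1]]]'; python3 st.py
```

```text
time: 11.03
tcp_pos: [0.5163, -0.0178, 0.0586]
eef_rot: [-0.07, 2.673, 0.016]
ft_force: [0.6, 0.6, -2.9]
gripper_width: 0.0149
grip_force: 59.7
t 11.0333 q [ 0.68  1.   -1.25  2.51  1.99  1.04 -0.37] tcp [ 0.5163 -0.0178  0.0586] ft [ 0.6  0.6 -2.9] w 0.0149
lean 26.8 z [ 0.451  0.023 -0.892] yaw_y 3.0 grasp riser -0.1335 0.0019 0.0756
```

```bash
python3 -m crank '[[[0,0,-0.0105,0,0,0,1],[0,0,0,0,0,0,1],[0.016,0.0008,0,0,0,0,1],[0.016,0.0008,0,0,0,0,1],[0.016,0.0008,0,0,0,0,1],[0.016,0.0008,0,0,0,0,1],[0.016,0.0008,0,0,0,0,1],[0.016,0.0008,0,0,0,0,1],[0.012,0.0006,0,0,0,0,1],[0.008,0.0004,0,0,0,0,1],[0,0,0,0,0,0,1]]]'; python3 st.py
python3 - <<'E'
from h import *
c=robot.read_camera("top"); i=c['image'][:,:,::-1]
cv2.imwrite("pics/topE.png",cv2.resize(i[100:220,215:375],None,fx=5,fy=5,interpolation=cv2.INTER_CUBIC))
E
```

```text
time: 11.95
tcp_pos: [0.5745, -0.0113, 0.0538]
eef_rot: [-0.078, 2.672, 0.019]
ft_force: [-4.5, -0.0, 4.9]
gripper_width: 0.0149
grip_force: 60.6
t 11.95 q [ 0.67  1.01 -1.21  2.38  1.95  0.98 -0.25] tcp [ 0.5745 -0.0113  0.0538] ft [-4.5 -0.   4.9] w 0.0149
lean 26.9 z [ 0.451  0.027 -0.892] yaw_y 3.3 grasp riser -0.0751 0.0056 0.0707
```

View pics/topE.png

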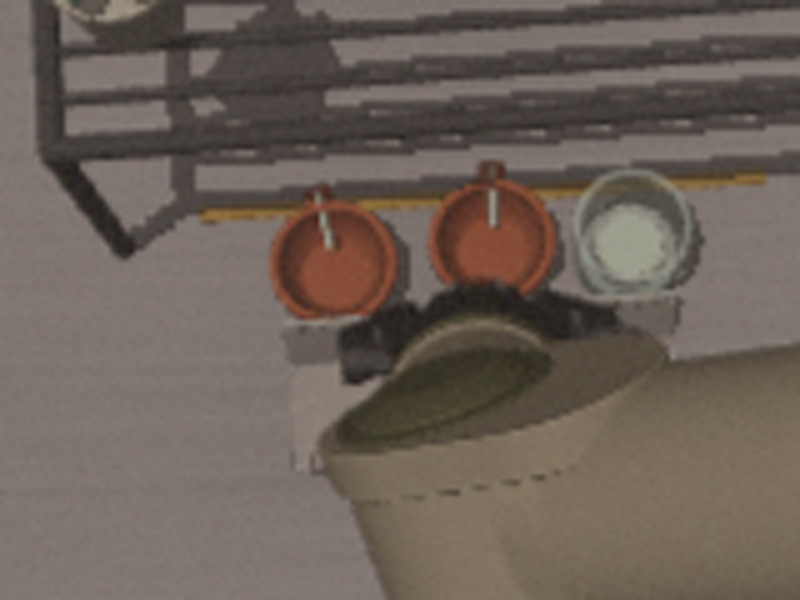

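```bash
python3 - <<'E'
from h import *
from ik import m,xs,ys
c=robot.read_camera("top")
for n,u,v,z in (("bl",285,320,.042),("br",680,295,.042),("dA",334,261,.032),("dB",493,238,.032),("cup",633,231,.06),("cupb",627,243,.005),("stripL",202,216,0),("stripR",765,180,0)):
    p=at(c,215+(u+.5)/5-.5,100+(v+.5)/5-.5,z);print(n,p[:2].round(4),((p-m)@xs).round(4),((p-m)@ys).round(4))
E
```

```text
bl [0.5679 0.0867] -0.0684 0.1039
br [ 0.5761 -0.113 ] -0.0698 -0.096
dA [0.6004 0.0626] -0.037 0.0783
dB [ 0.6107 -0.0188] -0.0307 -0.0036
cup [ 0.6052 -0.0894] -0.0396 -0.0737
cupb [ 0.6135 -0.0887] -0.0312 -0.0734
stripL [0.6347 0.1349] 0.0006 0.1488
stripR [ 0.6475 -0.1631] -0.0009 -0.1495
```

```bash
cat > rul.py <<'E'
from h import *
from ik import m,xs,ys
c=robot.read_camera("wrist")
for b in robot.silhouettes("ruler_grip","wrist")[:1]:
    M=b['mask']; ys_,xs_=np.nonzero(M); print('score',round(b['score'],2),b['bbox'])
    cols=np.arange(xs_.min()+25,xs_.max()-25,8)
    P=np.array([at(c,u,np.nonzero(M[:,u])[0].min()-.5,.004) for u in cols])-m
    x=P@xs;y=P@ys;k=np.polyfit(y,x,1)
    for _ in range(3):
        g=np.abs(np.polyval(k,y)-x)<.002;k=np.polyfit(y[g],x[g],1)
    print('back edge x at y=0',k[1].round(4),'slope deg',np.degrees(k[0]).round(2),'n',g.sum(),len(g),'=> face',(k[1]+.065).round(4),'grip',(k[1]+.035).round(4))
E
python3 rul.py; python3 st.py
```

```text
score 0.93 [67.2, 84.3, 497.1, 253.1]
back edge x at y=0 -0.1337 slope deg -0.57 n 56 56 => face -0.0687 grip -0.0987
t 12.15 q [ 0.67  1.01 -1.21  2.38  1.95  0.98 -0.25] tcp [ 0.5744 -0.0113  0.0538] ft [-3.8  1.5  5.2] w 0.0153
lean 26.9 z [ 0.451  0.027 -0.892] yaw_y 3.4 grasp riser -0.0752 0.0056 0.0707
```

```bash
python3 -m crank '[[[-0.016,-0.0008,0,0,0,0,1],[-0.016,-0.0008,0,0,0,0,1],[-0.016,-0.0008,0,0,0,0,1],[0,0,0,0,0,0,1],[0,0,0,0,0,0,0.3],[0,0,0,0,0,0,0],[0,0,0,0,0,0,0],[0,0,0,0,0,0,0]]]'; python3 rul.py; python3 st.py
```

```text
time: 12.82
tcp_pos: [0.5507, -0.0151, 0.0533]
eef_rot: [-0.073, 2.672, 0.016]
ft_force: [0.2, 1.0, -0.5]
gripper_width: 0.0424
grip_force: 0.0
score 0.91 [89.0, 50.8, 456.0, 241.0]
back edge x at y=0 -0.1725 slope deg -0.46 n 51 51 => face -0.1075 grip -0.1375
t 12.9167 q [ 0.67  1.01 -1.22  2.43  1.98  1.01 -0.31] tcp [ 0.5508 -0.015   0.0534] ft [ 0.3  0.7 -0.1] w 0.043
lean 26.9 z [ 0.451  0.024 -0.892] yaw_y 3.1 grasp riser -0.099 0.0031 0.0703
```

```bash
python3 - <<'E'
from h import *
from ik import m,xs,ys
c=robot.read_camera("wrist"); b=robot.silhouettes("ruler_grip","wrist")[0]; M=b['mask'].astype(np.uint8)
E=np.array(c['extrinsics']);print('cam',E[:3,3].round(4))
cn=max(cv2.findContours(M,cv2.RETR_EXTERNAL,cv2.CHAIN_APPROX_NONE)[0],key=cv2.contourArea)
ap=cv2.approxPolyDP(cn,5,True)[:,0]
for u,v in ap:
    f=lambda z:((at(c,u,v,z)-m)@xs).round(4),((at(c,u,v,z)-m)@ys).round(4)
    o=[]
    for z in (.004,.042,.09):
        p=at(c,u,v,z)-m;o.append((round(float(p@xs),4),round(float(p@ys),4)))
    print(u,v,o)
i=c['image'][:,:,::-1].copy(); cv2.imwrite("pics/w3.png",i)
E
```

```text
cam [ 0.4198 -0.0226  0.1475]Traceback (most recent call last):
  File "<stdin>", line 8, in <module>
NameError: name 'z' is not defined
```

```bash
cat > con.py <<'E'
from h import *
from ik import m,xs,ys
c=robot.read_camera("wrist"); b=robot.silhouettes("ruler_grip","wrist")[0]; M=b['mask'].astype(np.uint8)
cn=max(cv2.findContours(M,cv2.RETR_EXTERNAL,cv2.CHAIN_APPROX_NONE)[0],key=cv2.contourArea)
for u,v in cv2.approxPolyDP(cn,5,True)[:,0]:
    o=[]
    for z in (.004,.042,.09):
        p=at(c,u,v,z)-m;o.append((round(float(p@xs),4),round(float(p@ys),4)))
    print(u,v,o)
cv2.imwrite("pics/w3.png",c['image'][:,:,::-1])
E
python3 con.py
```

```text
90 56 [(-0.1707, -0.0962), (-0.1842, -0.0702), (-0.2012, -0.0375)]
140 165 [(-0.1114, -0.0966), (-0.1406, -0.0706), (-0.1774, -0.0376)]
111 212 [(-0.0732, -0.1296), (-0.1125, -0.0948), (-0.1621, -0.0509)]
114 221 [(-0.0646, -0.1313), (-0.1062, -0.0961), (-0.1587, -0.0516)]
288 221 [(-0.0654, -0.0157), (-0.1067, -0.0111), (-0.159, -0.0052)]
296 287 [(0.0165, -0.0134), (-0.0465, -0.0093), (-0.1261, -0.0043)]
331 292 [(0.0244, 0.0164), (-0.0407, 0.0126), (-0.123, 0.0077)]
340 282 [(0.0086, 0.0232), (-0.0523, 0.0176), (-0.1293, 0.0104)]
344 221 [(-0.0656, 0.0215), (-0.1069, 0.0163), (-0.1591, 0.0097)]
522 217 [(-0.0703, 0.1381), (-0.1103, 0.1021), (-0.1609, 0.0565)]
493 165 [(-0.1127, 0.1024), (-0.1415, 0.0758), (-0.1779, 0.0422)]
543 55 [(-0.1725, 0.1008), (-0.1855, 0.0746), (-0.2019, 0.0415)]
```

View pics/w3.png

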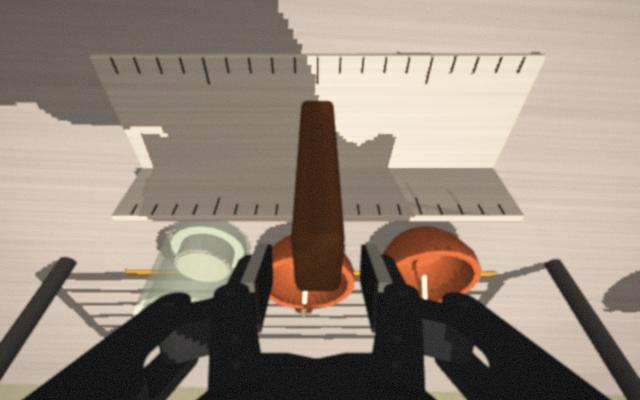

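```bash
python3 - <<'E'
from h import *
from ik import m,xs,ys,R
c=robot.read_camera("wrist");s=robot.state();M=R.from_rotvec(s['eef_rot']).as_matrix();t=s['tcp_pos']
for d in (0,.008,.013,.019,.03,.054): print(d,np.round(proj(c,t-d*M[:,2]),1), np.round(proj(c,t-d*M[:,2]+.021*M[:,1]),1), np.round(proj(c,t-d*M[:,2]+.021*M[:,1]-.011*M[:,0]),1))
g=m-.1375*xs
for z in (.03,.065,.09): print('grip',z,np.round(proj(c,g+[0,0,z]),1),np.round(proj(c,g+.015*xs+[0,0,z]),1))
E=np.array(c['extrinsics']);print((M.T@(E[:3,3]-t)).round(4)); print((M.T@E[:3,:3]).round(3))
E
```

```text
0 [316.9 260.3] [359.1 260.2] [358.2 279.8]
0.008 [317.  268.2] [361.3 268.1] [360.3 288.5]
0.013 [317.  273.5] [362.7 273.5] [361.8 294.4]
0.019 [317.1 280.5] [364.7 280.4] [363.6 302. ]
0.03 [317.2 294.7] [368.6 294.7] [367.4 317.6]
0.054 [317.5 335.6] [380.  335.6] [378.2 362.1]
grip 0.03 [310.5 154.9] [310.7 180.5]
grip 0.065 [309.3 210.5] [309.6 236.6]
grip 0.09 [308.2 267.5] [308.6 292.5]
[ 0.0745 -0.0006 -0.1433]
[[-0.     0.958  0.288]
 [ 1.     0.001 -0.001]
 [-0.001  0.288 -0.958]]
```

```bash
python3 -m crank '[[[-0.019,-0.001,0,0,0,0,0],[-0.019,-0.001,0,0,0,0,0],[-0.019,-0.001,-0.004,0,0,0,0],[-0.019,-0.001,-0.004,0,0,0,0],[0,0,0,0,0,0,0],[0,0,0,0,0,0,0]]]'; python3 st.py
```

```text
time: 13.67
tcp_pos: [0.512, -0.0168, 0.0494]
eef_rot: [-0.075, 2.672, 0.016]
ft_force: [-0.2, 0.5, 0.9]
gripper_width: 0.0425
grip_force: 0.0
t 13.6667 q [ 0.66  1.01 -1.23  2.52  2.02  1.06 -0.4 ] tcp [ 0.512  -0.0168  0.0494] ft [-0.2  0.5  0.9] w 0.0425
lean 26.9 z [ 0.451  0.024 -0.892] yaw_y 3.2 grasp riser -0.1378 0.0031 0.0664
```

```bash
python3 -m crank '[[[0,0,0,0,0,-0.009,0.3],[0,0,0,0,0,0,0.6],[0,0,0,0,0,0,1],[0,0,0,0,0,0,1],[0,0,0,0,0,0,1],[0,0,0,0,0,0,1],[0,0,0,0,0,0,1],[0,0,0,0,0,0,1]]]'; python3 rul.py; python3 st.py; python3 con.py
```

```text
time: 14.33
tcp_pos: [0.5133, -0.0167, 0.0498]
eef_rot: [-0.064, 2.67, 0.014]
ft_force: [0.9, -0.1, 5.5]
gripper_width: 0.0152
grip_force: 59.1
score 0.74 [121.1, 130.6, 389.9, 218.6]
back edge x at y=0 -0.1733 slope deg -0.21 n 43 43 => face -0.1083 grip -0.1383
t 14.4333 q [ 0.66  1.01 -1.23  2.52  2.02  1.06 -0.41] tcp [ 0.5133 -0.0167  0.0498] ft [0.8 1.3 5.5] w 0.0154
lean 27.0 z [ 0.453  0.021 -0.891] yaw_y 2.7 grasp riser -0.1366 0.0033 0.0668
637 296 [(-0.0124, 0.2768), (-0.0795, 0.2023), (-0.1642, 0.1083)]
621 309 [(0.0105, 0.2783), (-0.0629, 0.2034), (-0.1555, 0.1088)]
618 328 [(0.049, 0.3008), (-0.0348, 0.2198), (-0.1406, 0.1175)]
639 356 [(0.1209, 0.372), (0.0176, 0.2716), (-0.1129, 0.1449)]
```

```bash
python3 -m crank '[[[0.012,0.0006,0,0,0,0,1],[0.012,0.0006,0,0,0,0,1],[0.012,0.0006,0,0,0,0,1],[0.012,0.0006,0,0,0,0,1],[0.012,0.0006,0,0,0,0,1],[0.012,0.0006,0,0,0,0,1],[0.012,0.0006,0,0,0,0,1],[0.012,0.0006,0,0,0,0,1],[0.012,0.0006,0,0,0,0,1],[0.012,0.0006,0,0,0,0,1],[0,0,0,0,0,0,1]]]'; python3 rul.py; python3 st.py
```

```text
time: 15.45
tcp_pos: [0.5722, -0.0137, 0.0493]
eef_rot: [-0.065, 2.673, 0.014]
ft_force: [-2.8, 2.0, 4.3]
gripper_width: 0.0153
grip_force: 60.9
score 0.75 [43.8, 99.9, 544.3, 259.2]
back edge x at y=0 -0.1299 slope deg 0.01 n 62 62 => face -0.0649 grip -0.0949
t 15.55 q [ 0.66  1.01 -1.19  2.38  1.97  0.98 -0.28] tcp [ 0.5721 -0.0137  0.0493] ft [-2.7  0.6  2.8] w 0.015
lean 26.8 z [ 0.451  0.021 -0.892] yaw_y 2.8 grasp riser -0.0775 0.0034 0.0662
```

```bash
cat > pit.py <<'E'
from h import *
from ik import m,xs,ys
from scipy.optimize import brentq
c=robot.read_camera("wrist"); M=robot.silhouettes("ruler_grip","wrist")[0]['mask']
r0=np.nonzero(M.any(1))[0].min()
def edge(rows):
    rr=[(r,np.nonzero(M[r])[0]) for r in rows];return rr
# foot back corners: extreme columns within top 12 rows of the mask
sub=M[r0:r0+14];u=np.nonzero(sub.any(0))[0];a,b=u.min(),u.max()
va=r0+np.nonzero(sub[:,a+2])[0].min();vb=r0+np.nonzero(sub[:,b-2])[0].min()
f=lambda z:np.linalg.norm(at(c,a,va,z)-at(c,b,vb,z))-.2
z=brentq(f,-.05,.1);P=(at(c,a,va,z)+at(c,b,vb,z))/2-m
print('back edge px',(a,va),(b,vb),'z for 200mm',round(z,4),'x,y',(P@xs).round(4),(P@ys).round(4))
E
python3 pit.py
python3 - <<'E'
from h import *
from ik import m,xs,ys
c=robot.read_camera("top")
for q in ("diya_a_mid","glass_cup_mid","ruler_grip"):
    for b in robot.silhouettes(q,"top")[:3]:
        yy,xx=np.nonzero(b['mask']);p=at(c,xx.mean(),yy.mean(),.03)-m
        print(q,round(b['score'],2),np.round(b['bbox']),(p@xs).round(4),(p@ys).round(4))
E
```

```text
diya_a_mid 0.74 [271. 140.  25.  25.] -0.0368 0.0788
diya_a_mid 0.7 [274. 154.  78.  41.] -0.0924 0.0408
diya_a_mid 0.37 [220.  68. 180.  84.] 0.094 0.0156
glass_cup_mid 0.84 [329. 137.  24.  25.] -0.0338 -0.0745
ruler_grip 0.6 [274. 154.  78.  38.] -0.0933 0.0387Traceback (most recent call last):
  File "pit.py", line 4, in <module>
    c=robot.read_camera("wrist"); M=robot.silhouettes("ruler_grip","wrist")[0]['mask']
                                    ~~~~~~~~~~~~~~~~~~~~~~~~~~~~~~~~~~~~~~~^^^
IndexError: list index out of range
```

```bash
python3 -m crank '[[[-0.016,-0.0008,0,0,0,0,1],[-0.016,-0.0008,0,0,0,0,1],[-0.016,-0.0008,0,0,0,0,1],[0,0,0,0,0,0,1],[0,0,0,0,0,0,0.3],[0,0,0,0,0,0,0],[0,0,0,0,0,0,0],[0,0,0,0,0,0,0]]]'; python3 rul.py;python3 pit.py; python3 st.py
python3 - <<'E'
from sim import *
from plant import robot
q=robot.state()['qpos']
for gx,z,l in ((-.13,.045,26.8),(-.08,.045,26.8),(-.03,.045,26.8)): q=run(q,*tcp(gx,.003,l,z=z),n=15)
E
```

```text
time: 16.52
tcp_pos: [0.5491, -0.015, 0.0496]
eef_rot: [-0.064, 2.671, 0.014]
ft_force: [0.7, -0.2, 0.6]
gripper_width: 0.0428
grip_force: 0.0
score 0.62 [72.4, 35.2, 482.0, 254.3]
back edge x at y=0 -0.1816 slope deg -0.13 n 54 54 => face -0.1166 grip -0.1466
back edge px (np.int64(74), np.int64(40)) (np.int64(557), np.int64(39)) z for 200mm 0.0023 x,y -0.1806 0.0024
t 16.7167 q [ 0.66  1.01 -1.2   2.44  1.99  1.01 -0.33] tcp [ 0.5489 -0.015   0.0495] ft [ 0.8 -0.3  0. ] w 0.0428
lean 26.9 z [ 0.452  0.021 -0.892] yaw_y 2.7 grasp riser -0.1008 0.0032 0.0665
[ 0.64  1.06 -1.2   2.51  2.06  1.08 -0.42] err 0.0 0.0
[ 0.65  1.06 -1.17  2.39  2.02  1.01 -0.31] err 0.0 0.0
[ 0.64  1.05 -1.15  2.28  1.98  0.95 -0.2 ] err 0.0 0.0
```

```bash
python3 -m crank '[[[0,0,0.006,0,0.055,0,0],[-0.0235,-0.0011,0,0,0.055,0,0],[-0.0235,-0.0011,0,0,0,0,0],[-0.0235,-0.0011,0,0,0,0,0],[-0.0235,-0.0011,0,0,0,0,0],[0,0,-0.0168,0,0,0,0],[0,0,-0.0168,0,0,0,0],[0,0,-0.0168,0,0,0,0],[0,0,0,0,0,0,0],[0,0,0,0,0,0,0]]]'; python3 st.py
```

```text
time: 17.55
tcp_pos: [0.5019, -0.0169, 0.0262]
eef_rot: [-0.065, 2.759, 0.018]
ft_force: [0.2, -0.2, -0.5]
gripper_width: 0.0426
grip_force: 0.0
t 17.55 q [ 0.64  1.02 -1.18  2.49  1.95  1.   -0.36] tcp [ 0.5019 -0.0169  0.0262] ft [ 0.2 -0.2 -0.5] w 0.0426
lean 21.9 z [ 0.372  0.022 -0.928] yaw_y 2.7 grasp riser -0.1464 0.0036 0.0439
```

```bash
python3 -m crank '[[[0,0,0,0,0,0,0.3],[0,0,0,0,0,0,0.6],[0,0,0,0,0,0,1],[0,0,0,0,0,0,1],[0,0,0,0,0,0,1],[0,0,0,0,0,0,1],[0.012,0.0006,0,0,0,0,1],[0.016,0.0008,0,0,0,0,1],[0.016,0.0008,0,0,0,0,1],[0.016,0.0008,0,0,0,0,1],[0.012,0.0006,0,0,0,0,1],[0,0,0,0,0,0,1]]]';python3 pit.py; python3 st.py
python3 -m crank '[[[0.008,0.0004,0,0,0,0,1],[0.008,0.0004,0,0,0,0,1],[0.008,0.0004,0,0,0,0,1],[0.008,0.0004,0,0,0,0,1],[0.008,0.0004,0,0,0,0,1],[0.008,0.0004,0,0,0,0,1],[0,0,0,0,0,0,1]]]';python3 pit.py; python3 st.py
```

```text
time: 18.55
tcp_pos: [0.5386, -0.0155, 0.0276]
eef_rot: [-0.064, 2.757, 0.017]
ft_force: [1.2, 0.9, -0.4]
gripper_width: 0.0154
grip_force: 58.6
back edge px (np.int64(107), np.int64(163)) (np.int64(523), np.int64(162)) z for 200mm 0.0018 x,y -0.1436 0.0026
t 18.65 q [ 0.64  1.02 -1.16  2.41  1.92  0.95 -0.27] tcp [ 0.5383 -0.0155  0.0276] ft [ 2.7 -0.4  1.2] w 0.0152
lean 22.0 z [ 0.374  0.02  -0.927] yaw_y 2.7 grasp riser -0.1099 0.0032 0.0452
time: 19.23
tcp_pos: [0.5597, -0.0138, 0.0276]
eef_rot: [-0.068, 2.76, 0.018]
ft_force: [-11.5, -0.4, 14.8]
gripper_width: 0.0152
grip_force: 61.2
back edge px (np.int64(106), np.int64(163)) (np.int64(524), np.int64(161)) z for 200mm 0.0024 x,y -0.1231 0.0032
t 19.3333 q [ 0.64  1.01 -1.15  2.36  1.89  0.93 -0.22] tcp [ 0.5597 -0.0138  0.0276] ft [-8.1  0.3 12.6] w 0.0159
lean 21.8 z [ 0.372  0.022 -0.928] yaw_y 2.9 grasp riser -0.0885 0.0039 0.0452
```

```bash
python3 -m crank '[[[0.009,0.0004,0,0,0,0,1],[0.009,0.0004,0,0,0,0,1],[0.009,0.0004,0,0,0,0,1],[0.009,0.0004,0,0,0,0,1],[0.009,0.0004,0,0,0,0,1],[0.009,0.0004,0,0,0,0,1],[0.009,0.0004,0,0,0,0,1],[0.009,0.0004,0,0,0,0,1],[0.009,0.0004,0,0,0,0,1],[0.009,0.0004,0,0,0,0,1],[0,0,0,0,0,0,1]]]';python3 pit.py; python3 st.py
cat > lamp.py <<'E'
from h import *
from ik import m,xs,ys
for n in ("top","scene"):
    c=robot.read_camera(n)
    for q,z in (("diya_a_mid",.02),("glass_cup_mid",.03)):
        for b in robot.silhouettes(q,n)[:3]:
            if b['score']<.4: continue
            l,t,w,h=b['bbox'];p=at(c,l+w/2,t+h/2,z)-m;print(n,q,round(b['score'],2),np.round([l,t,w,h]),(p@xs).round(4),(p@ys).round(4))
E
python3 lamp.py
```

```text
time: 20.25
tcp_pos: [0.6054, -0.0115, 0.0276]
eef_rot: [-0.067, 2.759, 0.018]
ft_force: [-7.2, 0.6, 10.4]
gripper_width: 0.0154
grip_force: 60.5
back edge px (np.int64(106), np.int64(163)) (np.int64(523), np.int64(162)) z for 200mm 0.0022 x,y -0.0769 0.0031
t 20.35 q [ 0.62  1.02 -1.12  2.25  1.84  0.88 -0.11] tcp [ 0.6054 -0.0115  0.0276] ft [-6.3  1.1  8.1] w 0.0154
lean 21.9 z [ 0.372  0.022 -0.928] yaw_y 2.8 grasp riser -0.0427 0.0039 0.0452
top diya_a_mid 0.64 [268. 116.  25.  26.] 0.0266 0.0773
top glass_cup_mid 0.74 [328. 116.  24.  22.] 0.0179 -0.076
scene diya_a_mid 0.72 [382. 238.  33.  28.] 0.0254 0.079
scene glass_cup_mid 0.62 [330. 259.  26.  40.] 0.0159 -0.0743
```

```bash
python3 -m crank '[[[0.008,0.0004,0,0,0,0,1],[0.007,0.0003,0,0,0,0,1],[0.006,0.0003,0,0,0,0,1],[0.004,0.0002,0,0,0,0,1],[0,0,0,0,0,0,1],[0,0,0,0,0,0,1],[0,0,0,0,0,0,1]]]';python3 pit.py; python3 st.py;python3 lamp.py
```

```text
time: 21.23
tcp_pos: [0.6172, -0.0109, 0.0276]
eef_rot: [-0.068, 2.76, 0.018]
ft_force: [-9.9, 0.6, 12.6]
gripper_width: 0.0154
grip_force: 60.9
back edge px (np.int64(107), np.int64(163)) (np.int64(523), np.int64(162)) z for 200mm 0.0019 x,y -0.065 0.0034
t 21.3333 q [ 0.62  1.02 -1.12  2.23  1.82  0.88 -0.09] tcp [ 0.6172 -0.0109  0.0276] ft [-10.3  -0.4  12.8] w 0.0153
lean 21.9 z [ 0.372  0.022 -0.928] yaw_y 2.9 grasp riser -0.0309 0.004 0.0453
top diya_a_mid 0.68 [272. 111.  23.  28.] 0.037 0.0703
top glass_cup_mid 0.66 [325. 112.  26.  21.] 0.0302 -0.0726
scene diya_a_mid 0.85 [385. 240.  30.  31.] 0.0368 0.0745
scene diya_a_mid 0.69 [321. 229.  77.  51.] -0.0187 -0.0033
scene glass_cup_mid 0.83 [335. 265.  24.  35.] 0.0288 -0.0719
```

```bash
python3 -m crank '[[[-0.008,-0.0004,0,0,0,0,1],[-0.016,-0.0008,0,0,0,0,1],[-0.024,-0.0012,0,0,0,0,1],[-0.024,-0.0012,0,0,0,0,1],[-0.024,-0.0012,0,0,0,0,1],[-0.024,-0.0012,0,0,0,0,1],[-0.024,-0.0012,0,0,0,0,1],[-0.02,-0.001,0,0,0,0,1],[-0.01,-0.0005,0,0,0,0,1],[0,0,0,0,0,0,1],[0,0,0,0,0,0,1]]]';python3 pit.py; python3 st.py;python3 lamp.py
python3 - <<'E'
from sim import *
from plant import robot
from scipy.spatial.transform import Rotation as R
s=robot.state();q=s['qpos'];p=s['tcp_pos'];Rt=R.from_rotvec(s['eef_rot'])
M=Rt.as_matrix()
for d in ([-.03,0,.12],[0,0,.25]): p=p+np.array(d);q=run(q,p,Rt)
E
```

```text
time: 22.55
tcp_pos: [0.5311, -0.0161, 0.0275]
eef_rot: [-0.066, 2.759, 0.017]
ft_force: [-6.0, -2.3, 14.3]
gripper_width: 0.0155
grip_force: 60.8
back edge px (np.int64(106), np.int64(163)) (np.int64(524), np.int64(162)) z for 200mm 0.0024 x,y -0.1516 0.0023
t 22.65 q [ 0.64  1.02 -1.16  2.42  1.92  0.96 -0.29] tcp [ 0.5311 -0.0161  0.0275] ft [-6.9 -1.6 13.6] w 0.0153
lean 21.9 z [ 0.372  0.021 -0.928] yaw_y 2.8 grasp riser -0.1172 0.0029 0.0451
top diya_a_mid 0.7 [270. 111.  26.  31.] 0.0342 0.0702
top glass_cup_mid 0.53 [275. 169.  76.  30.] -0.1262 0.0041
scene diya_a_mid 0.67 [385. 241.  34.  26.] 0.0351 0.0798
scene glass_cup_mid 0.81 [333. 268.  26.  32.] 0.0299 -0.0747
[ 0.77  0.72 -1.29  2.41  1.59  0.77 -0.07] err 0.0 0.0
[ 1.14  0.11 -1.29  2.07  0.21  0.66  1.35] err 0.0 0.0
```

```bash
python3 -m crank '[[[0,0,0,0,0,0,0.3],[0,0,0,0,0,0,0],[0,0,0,0,0,0,-0.3],[0,0,0,0,0,0,-0.3],[0,0,0,0,0,0,-0.3],[-0.0186,-0.001,0.0464,0,0,0,-0.3],[-0.0186,-0.001,0.0464,0,0,0,-0.3],[-0.0186,-0.001,0.0464,0,0,0,-0.3],[-0.0186,-0.001,0.0464,0,0,0,-0.3],[0,0,0,0,0,0,-0.3]]]'; python3 st.py
python3 - <<'E'
from sim import *
from plant import robot
s=robot.state();q0=s['qpos'];p0=s['tcp_pos'];R0=R.from_rotvec(s['eef_rot'])
for dy in (-60,-30,0,30,60):
    T=R.from_euler('z',dy,degrees=True)*tool(yr,0,0)
    print('dyaw',dy); q=q0
    q=run(q,p0+[.03,0,.08],tool(yr,0,0))
    q=run(q,np.array([.47,-.12,.25]),R.from_euler('z',dy/2,degrees=True)*tool(yr,0,0))
    q=run(q,np.array([.428,-.334,.22]),T)
    q=run(q,np.array([.428,-.334,.095]),T)
    q=run(q,np.array([.486,-.288,.095]),T)
    q=run(q,np.array([.44,-.241,.095]),T)
E
```

```text
time: 23.78
tcp_pos: [0.4946, -0.0177, 0.1234]
eef_rot: [-0.067, 2.754, 0.015]
ft_force: [-0.1, 0.4, -0.0]
gripper_width: 0.0553
grip_force: 0.0
t 23.7833 q [ 0.72  0.75 -1.24  2.45  1.7   0.78 -0.18] tcp [ 0.4946 -0.0177  0.1234] ft [-0.1  0.4 -0. ] w 0.0553
lean 22.2 z [ 0.377  0.02  -0.926] yaw_y 2.8 grasp riser -0.1538 0.0031 0.141
dyaw -60
[ 0.75  0.72 -1.29  2.04  0.83  1.05  0.66] err 0.0 0.0
[ 1.01  0.57 -1.28  2.07  0.66  1.    0.48] err 0.0 0.0
[ 1.29  0.62 -1.1   1.99  0.68  0.97  0.42] err 0.0 0.0
[ 1.17  0.76 -0.93  2.09  0.91  0.77  0.22] err 0.0 0.0
[ 1.03  0.77 -0.93  2.04  0.9   0.8   0.13] err 0.0 0.0
[ 1.01  0.72 -0.92  2.18  0.93  0.71 -0.  ] err 0.0 0.0
dyaw -30
[ 0.75  0.72 -1.29  2.04  0.83  1.05  0.66] err 0.0 0.0
[ 1.02  0.58 -1.29  2.07  0.67  1.01  0.74] err 0.0 0.0
[ 1.33  0.66 -1.18  1.98  0.73  1.01  0.89] err 0.0 0.0
[ 1.21  0.8  -1.01  2.09  0.96  0.83  0.69] err 0.0 0.0
[ 1.07  0.81 -1.01  2.04  0.95  0.85  0.6 ] err 0.0 0.0
[ 1.06  0.76 -1.01  2.18  0.99  0.77  0.47] err 0.0 0.0
dyaw 0
[ 0.75  0.72 -1.29  2.04  0.83  1.05  0.66] err 0.0 0.0
[ 1.02  0
[... 258 characters left out ...]
 err 0.0 0.0
dyaw 30
[ 0.75  0.72 -1.29  2.04  0.83  1.05  0.66] err 0.0 0.0
[ 1.02  0.58 -1.29  2.07  0.67  1.01  1.26] err 0.0 0.0
[ 1.37  0.72 -1.29  1.98  0.8   1.08  1.86] err 0.0 0.0
[ 1.26  0.86 -1.12  2.09  1.03  0.92  1.68] err 0.0 0.0
[ 1.12  0.87 -1.12  2.04  1.02  0.94  1.58] err 0.0 0.0
[ 1.11  0.82 -1.13  2.18  1.05  0.87  1.45] err 0.0 0.0
dyaw 60
[ 0.75  0.72 -1.29  2.04  0.83  1.05  0.66] err 0.0 0.0
[ 1.02  0.58 -1.29  2.07  0.67  1.01  1.52] err 0.0 0.0
[ 1.37  0.72 -1.29  1.98  0.8   1.08  2.38] err 0.0 0.0
[ 1.26  0.86 -1.12  2.09  1.03  0.92  2.2 ] err 0.0 0.0
[ 1.12  0.87 -1.12  2.04  1.02  0.94  2.11] err 0.0 0.0
[ 1.11  0.82 -1.13  2.18  1.05  0.87  1.97] err 0.0 0.0
```

```bash
python3 -m crank '[[[0.015,0,0.04,-0.006,0.123,0,-0.3],[0.015,0,0.04,-0.006,0.123,0,-0.3],[0.015,0,0.04,-0.006,0.123,0,-0.3],[0.015,0,0.04,-0.006,0.123,0,-0.3],[0,0,0,0,0,0,1]]]'
python3 -m crank '[[[-0.018,-0.034,0.016,0,0,-0.111,1],[-0.018,-0.034,0.016,0,0,-0.111,1],[-0.018,-0.034,0.016,0,0,-0.111,1],[-0.018,-0.034,0.016,0,0,-0.111,1],[-0.018,-0.034,0.016,0,0,-0.111,1],[-0.018,-0.034,0.016,0,0,-0.111,1],[-0.014,-0.0713,-0.01,0,0,-0.111,1],[-0.014,-0.0713,-0.01,0,0,-0.111,1],[-0.014,-0.0713,-0.01,0,0,-0.111,1],[-0.014,-0.0713,-0.01,0,0,-0.111,1],[-0.014,-0.0713,-0.01,0,0,-0.111,1],[-0.014,-0.0713,-0.01,0,0,-0.111,1]]]'
python3 -m crank '[[[0,0,0,0,0,0,1],[0,0,0,0,0,0,1]]]'; python3 st.py; python3 lamp.py
python3 - <<'E'
from h import *
from ik import m,xs,ys
for n in ("top","scene"):
    c=robot.read_camera(n)
    for q,z in (("ruler_grip",.02),("battery_diya",.03),("tiffin",.03),("tile_axis",.15)):
        for b in robot.silhouettes(q,n)[:3]:
            if b['score']<.4: continue
            yy,xx=np.nonzero(b['mask']);p=at(c,xx.mean(),yy.mean(),z);print(n,q,round(b['score'],2),np.round(b['bbox']),p[:2].round(3),((p-m)@xs).round(3),((p-m)@ys).round(3))
E
```

```text
time: 24.2
tcp_pos: [0.5198, -0.0234, 0.1758]
eef_rot: [-0.067, 3.038, -0.024]
ft_force: [1.3, 0.4, 0.8]
gripper_width: 0.0444
grip_force: 0.0
time: 25.2
tcp_pos: [0.4184, -0.3429, 0.1894]
eef_rot: [1.473, 2.682, -0.109]
ft_force: [0.4, -0.7, -0.3]
gripper_width: -0.0001
grip_force: 0.0
time: 25.37
tcp_pos: [0.4183, -0.3426, 0.1891]
eef_rot: [1.473, 2.683, -0.108]
ft_force: [-1.0, 1.4, 0.3]
gripper_width: -0.0001
grip_force: 0.0
t 25.3667 q [ 1.22  0.58 -0.99  2.09  0.81  0.82  0.3 ] tcp [ 0.4183 -0.3426  0.1891] ft [-1.   1.4  0.3] w -0.0001
lean 6.0 z [ 0.035 -0.099 -0.994] yaw_y -57.6 grasp riser -0.239 -0.3158 0.208
top diya_a_mid 0.87 [271. 111.  27.  31.] 0.034 0.067
top glass_cup_mid 0.77 [324. 108.  25.  28.] 0.0305 -0.0685
scene diya_a_mid 0.92 [385. 241.  32.  25.] 0.0333 0.0801
scene glass_cup_mid 0.61 [329. 265.  30.  37.] 0.0267 -0.0784
top ruler_grip 0.56 [273. 166.  81.  33.] [ 0.523 -0.015] -0.118 0.004
top battery_diya 0.55 [411. 125.  27.  28.] [ 0.63  -0.305] -0.026 -0.29
top tiffin 0.83 [153. 112.  49.  53.] [0.641 0.328] 0.017 0.342
top tile_axis 0.92 [402. 194.  54.  35.] [ 0.428 -0.261] -0.225 -0.237
top tile_axis 0.79 [450. 163.  29.  27.] [ 0.507 -0.36 ] -0.15 -0.339
top tile_axis 0.71 [412. 247.  58.  39.] [ 0.303 -0.278] -0.351 -0.248
scene ruler_grip 0.56 [299. 196.  80.  55.] [ 0.525 -0.021] -0.117 -0.001
scene battery_diya 0.72 [232. 297.  38.  36.] [ 0.635 -0.306] -0.02 -0.291
scene tiffin 0.84 [464. 160.  40.  59.] [0.615 0.352] -0.008 0.367
scene tile_axis 0.77 [195. 199.  48.  62.] [ 0.492 -0.287] -0.162 -0.265
scene tile_axis 0.77 [225. 149.  47.  61.] [ 0.397 -0.175] -0.251 -0.149
scene tile_axis 0.63 [139. 257.  66.  64.] [ 0.56 -0.41] -0.1 -0.392
```

```bash
python3 -m crank '[[[0,0,-0.03,0.063,0.022,0,1],[0,0,-0.03,0.063,0.023,0,1],[0,0,-0.04,0,0,0,1],[0,0,-0.04,0,0,0,1],[0,0,-0.04,0,0,0,1],[0,0,0,0,0,0,1],[0,0,0,0,0,0,1]]]'; python3 st.py
python3 - <<'E'
import numpy as np
from plant import robot
a=np.array([.4388,-.2865]);r,c=.044,.019;p=robot.state()['tcp_pos'][:2]
for th in (0,15,30,45,60,75,90,105,120,135,150,165,180,184):
    e=np.radians(-67.2+th);t=np.radians(22.8+th)
    n=a+r*np.array([np.cos(e),np.sin(e)])-c*np.array([np.cos(t),np.sin(t)]);print(th,n.round(4),((n-p)/.5).round(4));p=n
E
```

```text
time: 26.75
tcp_pos: [0.4197, -0.3405, 0.1004]
eef_rot: [1.506, 2.757, 0.002]
ft_force: [1.2, 0.5, 0.3]
gripper_width: 0.0001
grip_force: 0.0
t 26.75 q [ 1.17  0.74 -0.91  2.09  0.88  0.75  0.26] tcp [ 0.4197 -0.3405  0.1004] ft [1.2 0.5 0.3] w 0.0001
lean 0.1 z [ 0.001  0.001 -1.   ] yaw_y -57.3 grasp riser -0.2369 -0.3157 0.1194
0 [ 0.4383 -0.3344] [0.0372 0.0121]
15 [ 0.4508 -0.3329] [0.0248 0.003 ]
30 [ 0.4624 -0.3282] [0.0232 0.0094]
45 [ 0.4724 -0.3207] [0.02  0.015]
60 [ 0.4801 -0.3109] [0.0154 0.0197]
75 [ 0.485  -0.2994] [0.0098 0.023 ]
90 [ 0.4867 -0.287 ] [0.0035 0.0248]
105 [ 0.4852 -0.2745] [-0.003   0.0248]
120 [ 0.4805 -0.2629] [-0.0094  0.0232]
135 [ 0.473  -0.2529] [-0.015  0.02 ]
150 [ 0.4632 -0.2452] [-0.0197  0.0154]
165 [ 0.4517 -0.2403] [-0.023   0.0098]
180 [ 0.4393 -0.2386] [-0.0248  0.0035]
184 [ 0.4359 -0.2387] [-0.0067 -0.0002]
```

```bash
python3 -m crank '[[[0.0186,0.006,0,0,0,0,1],[0.0186,0.006,0,0,0,0,1],[0.0124,0.0015,0,0,0,0,1],[0.0124,0.0015,0,0,0,0,1],[0.0116,0.0047,0,0,0,0,1],[0.0116,0.0047,0,0,0,0,1],[0.01,0.0075,0,0,0,0,1],[0.01,0.0075,0,0,0,0,1],[0.0077,0.01,0,0,0,0,1],[0.0077,0.01,0,0,0,0,1],[0.005,0.0115,0,0,0,0,1],[0.005,0.0115,0,0,0,0,1]]]'
python3 -m crank '[[[0.0018,0.0124,0,0,0,0,1],[0.0017,0.0124,0,0,0,0,1],[-0.0015,0.0124,0,0,0,0,1],[-0.0015,0.0124,0,0,0,0,1],[-0.0047,0.0116,0,0,0,0,1],[-0.0047,0.0116,0,0,0,0,1],[-0.0075,0.01,0,0,0,0,1],[-0.0075,0.01,0,0,0,0,1],[-0.01,0.0077,0,0,0,0,1],[-0.01,0.0077,0,0,0,0,1],[0,0,0,0,0,0,1]]]'; python3 st.py
```

```text
time: 27.75
tcp_pos: [0.4855, -0.2989, 0.1008]
eef_rot: [1.505, 2.755, 0.001]
ft_force: [-0.1, 0.3, -0.8]
gripper_width: -0.0002
grip_force: 0.0
time: 28.67
tcp_pos: [0.4689, -0.2439, 0.1043]
eef_rot: [1.497, 2.748, 0.009]
ft_force: [10.0, 2.8, 30.3]
gripper_width: -0.0003
grip_force: 4.3
t 28.6667 q [ 0.98  0.71 -0.9   2.13  0.89  0.72  0.05] tcp [ 0.4689 -0.2439  0.1043] ft [10.   2.8 30.3] w -0.0003
lean 0.8 z [ 0.014 -0.001 -1.   ] yaw_y -57.2 grasp riser -0.1834 -0.2215 0.1233
```

```bash
python3 -m crank '[[[0,0,0.01,0,0,0,1],[0,0,0.02,0,0,0,1],[0,0,0,0,0,0,1]]]'; python3 st.py
cat > tile.py <<'E'
from h import *
c=robot.read_camera("scene")
for b in robot.silhouettes("tile_axis","scene")[:4]:
    M=b['mask'];yy,xx=np.nonzero(M);im=c['image'][M].mean(0);r=cv2.minAreaRect(np.c_[xx,yy].astype(np.int32));print('scene',round(b['score'],2),np.round(b['bbox']),im.round(),np.round(r[0]),np.round(r[1]),round(r[2]))
E
python3 tile.py
```

```text
time: 28.92
tcp_pos: [0.4627, -0.2452, 0.1169]
eef_rot: [1.505, 2.755, 0.0]
ft_force: [1.1, -0.3, 0.3]
gripper_width: -0.0001
grip_force: 0.0
t 28.9167 q [ 1.    0.7  -0.92  2.12  0.85  0.75  0.08] tcp [ 0.4627 -0.2452  0.1169] ft [ 1.1 -0.3  0.3] w -0.0001
lean 0.1 z [ 0.002 -0.001 -1.   ] yaw_y -57.3 grasp riser -0.1894 -0.2225 0.1359
scene 0.97 [164. 168.  54.  56.] [101.  26.  24.] [190. 197.] [52. 36.] 62
scene 0.95 [139. 258.  68.  62.] [26. 46. 84.] [179. 293.] [52. 58.] 53
scene 0.94 [190. 212.  51.  50.] [73. 65. 57.] [222. 238.] [53. 48.] 61
scene 0.7 [240. 151.  33.  58.] [26. 46. 83.] [258. 180.] [57. 29.] 84
```

```bash
python3 -m crank '[[[-0.0115,0.0049,0,0,0,0,1],[-0.0115,0.0049,0,0,0,0,1],[-0.0124,0.0018,0,0,0,0,1],[-0.0124,0.0017,0,0,0,0,1],[-0.0067,0,0,0,0,0,1],[0,0,0,0,0,0,1],[0,0,0,0,0,0,1]]]'; python3 st.py
```

```text
time: 29.6
tcp_pos: [0.4555, -0.2395, 0.1195]
eef_rot: [1.487, 2.73, 0.032]
ft_force: [57.5, -8.0, -25.4]
gripper_width: 0.0003
grip_force: 27.1
t 29.6 q [ 1.01  0.67 -0.93  2.16  0.87  0.69  0.06] tcp [ 0.4555 -0.2395  0.1195] ft [ 57.5  -8.  -25.4] w 0.0003
lean 2.2 z [ 0.039  0.003 -0.999] yaw_y -57.1 grasp riser -0.197 -0.2166 0.1385
```

```bash
python3 -m crank '[[[0.03,0.012,0,0,0,0,1],[0.03,0.012,0,0,0,0,1],[0.0,0.0,0.04,0,0,0,1],[0,0,0.06,0,0,0,1],[0,0,0.06,0,0,0,1],[0,0,0,0,0,0,1]]]'; python3 st.py
python3 - <<'E'
from h import *
for n in ("top","scene"):
    c=robot.read_camera(n);i=c['image'].astype(int)
    cv2.imwrite(f"pics/{n}_t.png",cv2.resize(c['image'][115:290,340:520] if n=="top" else c['image'][120:340,120:300],None,fx=3,fy=3)[:,:,::-1])
    for b in robot.silhouettes("tile_axis",n)[:4]:
        M=b['mask'];cn=max(cv2.findContours(M.astype(np.uint8),0,1)[0],key=cv2.contourArea)
        px=i[M];w=(px.min(1)>110)
        print(n,round(b['score'],2),np.round(b['bbox']),'white',w.sum(),len(w),[ (tuple(int(k) for k in p),at(c,*p,.15)[:2].round(3).tolist()) for p in cv2.approxPolyDP(cn,4,True)[:,0]][:8] if w.sum()>20 or n=="scene" else '')
E
```

```text
time: 30.1
tcp_pos: [0.4673, -0.2265, 0.1994]
eef_rot: [1.503, 2.752, 0.002]
ft_force: [1.2, -0.4, -0.1]
gripper_width: 0.0004
grip_force: 0.0
t 30.1 q [ 1.06  0.59 -1.05  2.06  0.68  0.87  0.19] tcp [ 0.4673 -0.2265  0.1994] ft [ 1.2 -0.4 -0.1] w 0.0004
lean 0.4 z [ 0.006 -0.002 -1.   ] yaw_y -57.3 grasp riser -0.184 -0.204 0.2184
top 0.84 [353. 234.  50.  36.] white 15 1156 
top 0.82 [400. 198.  44.  33.] white 45 807 [((401, 214), [0.421, -0.214]), ((409, 226), [0.394, -0.23]), ((423, 229), [0.386, -0.261]), ((444, 208), [0.432, -0.311]), ((430, 212), [0.424, -0.279]), ((410, 197), [0.459, -0.236])]
top 0.79 [408. 246.  62.  41.] white 4 1254 
scene 0.96 [163. 162.  54.  65.] white 2 2057 [((203, 161), [0.285, -0.252]), ((165, 186), [0.309, -0.353]), ((177, 211), [0.387, -0.351]), ((192, 222), [0.429, -0.332]), ((202, 221), [0.438, -0.312]), ((216, 208), [0.422, -0.274]), ((210, 192), [0.375, -0.27]), ((214, 185), [0.362, -0.255])]
scene 0.84 [191. 200.  52.  61.] white 76 2168 [((235, 204), [0.433, -0.233]), ((191, 227), [0.44, -0.338]), ((202, 250), [0.503, -0.337]), ((219, 263), [0.548, -0.317]), ((236, 260), [0.559, -0.284]), ((245, 248), [0.543, -0.257])]
scene 0.78 [141. 258.  66.  61.] white 4 2422 [((187, 255), [0.499, -0.368]), ((142, 288), [0.523, -0.47]), ((158, 307), [0.576, -0.454]), ((178, 317), [0.614, -0.427]), ((190, 315), [0.622, -0.405]), ((204, 300), [0.607, -0.371]), ((201, 276), [0.557, -0.359])]
scene 0.62 [242. 150.  31.  62.] white 15 1095 [((266, 150), [0.328, -0.109]), ((249, 159), [0.333, -0.155]), ((252, 179), [0.389, -0.173]), ((263, 185), [0.417, -0.158]), ((243, 204), [0.441, -0.218]), ((251, 210), [0.464, -0.209]), ((272, 200), [0.464, -0.157])]
```

```bash
python3 -m crank '[[[0,0,0.05,0,0,0,1],[0,0.05,0.05,0,0,0,1],[0,0.06,0.05,0,0,0,1],[0,0.06,0.04,0,0,0,1],[0,0.06,0,0,0,0,1],[0,0.06,0,0,0,0,1],[0,0,0,0,0,0,1]]]'
python3 - <<'E'
from h import *
c=robot.read_camera("top");i=c['image'].astype(int)
sub=i[180:245,380:470];mn=sub.min(2);mx=sub.max(2)
print('max bright',np.percentile(mn,[50,90,97,99]))
for b in robot.silhouettes("tile_axis","top")[:4]:
    M=b['mask'];print('top',round(b['score'],2),np.round(b['bbox']),i[M].mean(0).round())
np.set_printoptions(linewidth=250)
print(sub[8:56:2,10:80:2].mean(2).astype(int))
c=robot.read_camera("scene")
for b in robot.silhouettes("tile_axis","scene")[:4]:
    M=b['mask'];cn=max(cv2.findContours(M.astype(np.uint8),0,1)[0],key=cv2.contourArea)
    if abs(b['bbox'][0]-195)<15 and b['bbox'][1]>190: print(np.round(b['bbox']),[(tuple(int(k) for k in p),at(c,*p,.15)[:2].round(3).tolist()) for p in cv2.approxPolyDP(cn,3,True)[:,0]])
E
```

```text
time: 30.88
tcp_pos: [0.4653, -0.0766, 0.2908]
eef_rot: [1.497, 2.76, 0.003]
ft_force: [0.1, -0.7, 0.2]
gripper_width: 0.0002
grip_force: 0.0
max bright [82. 86. 88. 89.]
top 0.59 [352. 239.  36.  33.] [ 50.  64. 103.]
top 0.55 [452. 163.  60.  36.] [54. 63. 96.]
[[101 100 100 100 102 100 101  98 102 100  98 100  99  97  97  98  98 100  97  97  93  94  92  91  90  88  86  85  83  79  74  76  72  68  79]
 [102 102 101 100 102 103 102 101 102 102  98 100  99  99  97  99  99  98  98  96  98  95  93  91  90  89  88  87  85  81  83  79  71  70  68]
 [100 100 104 100  99 102 101 104  99 101  98 100 101  99  97  99 101  98  98  94  96  95  95  92  93  92  88  89  90  85  82  80  79  74  73]
 [ 98 102 100 101 103 104 100 101  99 100 102 103 100 101  98  99  98  98 100  95  94  96  95  95  94  92  90  88  87  86  88  83  83  76  72]
 [ 99 101 101 101 102 100 104 102 103 101 100 100 100 102  98 101  98  99 101  98  97  97  94  92  93  94  90  93  88  87  88  84  82  80  77]
 [ 98  99  99 101 103 102 102 101 100 103 102 100  98 100 100 102 101 102 100  98  98  99  95  93  95  92  94  92  90  92
[... 2164 characters left out ...]
6]
 [ 88  89  88  91  91  97  95  98  97  96  95 100  97 102 100 100 100 103 100 101 101  99 103 103 101  99  99 101  97 102  97  96  99  99  98]
 [ 89  88  90  92  94  93  92  97  97  96  96  95  98  99  96 100  98 100 101  99 100 100 101 101 103 100  99 100 101  99 100  99  97  99  97]
 [ 86  88  88  91  85  93  95  97  97  95  98  98  98  98  97 102  99  98  99 104 101 101 102 101 100  99  97 101 102 102  99  98  98 100  99]]
[192. 203.  53.  61.] [((235, 205), [0.435, -0.234]), ((191, 227), [0.44, -0.338]), ((203, 250), [0.504, -0.335]), ((222, 263), [0.551, -0.312]), ((237, 259), [0.558, -0.281]), ((246, 246), [0.54, -0.253]), ((241, 233), [0.506, -0.25]), ((244, 226), [0.494, -0.238])]
```

```bash
python3 -m crank '[[[0.005,-0.059,-0.036,0,0,0,1],[0.005,-0.059,-0.036,0,0,0,1],[0.005,-0.059,-0.036,0,0,0,1],[0.005,-0.059,-0.036,0,0,0,1],[0.006,-0.059,-0.036,0,0,0,1],[0,0,-0.055,0,0,0,1],[0,0,-0.055,0,0,0,1],[0,0,-0.054,0,0,0,1],[0,0,0,0,0,0,1]]]'; python3 st.py
python3 -m crank '[[[-0.011,-0.0046,0,0,0,0,1],[-0.011,-0.0046,0,0,0,0,1],[0,0,0,0,0,0,1]]]'
```

```text
time: 31.83
tcp_pos: [0.4758, -0.2305, 0.1138]
eef_rot: [-1.507, -2.75, 0.0]
ft_force: [-0.9, -0.3, -0.3]
gripper_width: -0.0
grip_force: 0.0
t 31.8333 q [ 0.95  0.7  -0.91  2.11  0.84  0.76  0.06] tcp [ 0.4758 -0.2305  0.1138] ft [-0.9 -0.3 -0.3] w -0.0
lean 0.3 z [-0.005  0.003 -1.   ] yaw_y -57.5 grasp riser -0.1755 -0.2086 0.1328
time: 32.08
tcp_pos: [0.467, -0.2351, 0.1198]
eef_rot: [1.507, 2.753, -0.001]
ft_force: [-0.1, 0.1, 0.6]
gripper_width: 0.0001
grip_force: 0.0
```

```bash
python3 -m crank '[[[-0.009,-0.0035,0,0,0,0,1],[0,0,0,0,0,0,1]]]'; python3 -m crank '[[[-0.009,-0.0035,0,0,0,0,1],[0,0,0,0,0,0,1]]]'; python3 -m crank '[[[-0.006,-0.0023,0,0,0,0,1],[0,0,0,0,0,0,1]]]'; python3 tile.py
```

```text
time: 32.25
tcp_pos: [0.4629, -0.2367, 0.1198]
eef_rot: [1.506, 2.753, -0.001]
ft_force: [-0.1, 0.7, 0.1]
gripper_width: 0.0
grip_force: 0.0
time: 32.42
tcp_pos: [0.4582, -0.2381, 0.1192]
eef_rot: [1.506, 2.754, -0.0]
ft_force: [0.4, 0.7, 0.3]
gripper_width: 0.0
grip_force: 0.0
time: 32.58
tcp_pos: [0.4566, -0.2385, 0.1191]
eef_rot: [1.505, 2.754, 0.003]
ft_force: [1.5, 0.9, 0.3]
gripper_width: 0.0001
grip_force: 0.7
scene 0.93 [192. 207.  50.  57.] [73. 64. 56.] [223. 239.] [51. 49.] 61
scene 0.79 [164. 164.  54.  61.] [101.  28.  26.] [191. 196.] [54. 40.] 63
scene 0.68 [139. 258.  66.  61.] [27. 47. 85.] [179. 293.] [52. 58.] 53
scene 0.68 [242. 151.  31.  60.] [26. 46. 83.] [259. 180.] [57. 28.] 81
```

```bash
python3 -m crank '[[[0.015,0.006,0,0,0,0,1],[0.02,0.008,0,0,0,0,1],[0,0,0.05,0,0,0,1],[0,0,0.06,0,0,0,1],[0,0.03,0.05,0,0,0,1],[0,0,0,0,0,0,1]]]'
python3 - <<'E'
from h import *
c=robot.read_camera("scene");now=c['image'].astype(int);old=cv2.imread("pics/scene0.png")[:,:,::-1].astype(int)
for n,i in (("old",old),("now",now)):
    s=i[205:255,193:245];o=(s[:,:,0]-s[:,:,2]);print(n,'r-b pct',np.percentile(o,[50,80,90,95,99]),'count>40',(o>40).sum())
for b in robot.silhouettes("tile_axis","scene")[:4]:
    if b['bbox'][0]>185 and b['bbox'][0]<200:
        cn=max(cv2.findContours(b['mask'].astype(np.uint8),0,1)[0],key=cv2.contourArea);print([(tuple(int(k) for k in p),at(c,*p,.15)[:2].round(3).tolist()) for p in cv2.approxPolyDP(cn,3,True)[:,0]][:3])
for q in ("tile_axis",):
    t=robot.read_camera("top")
    for b in robot.silhouettes(q,"top")[:4]: print(np.round(b['bbox']),round(b['score'],2))
E
```

```text
time: 33.18
tcp_pos: [0.4766, -0.2138, 0.203]
eef_rot: [1.5, 2.752, 0.005]
ft_force: [-0.3, 0.1, 0.4]
gripper_width: -0.0
grip_force: 0.0
old r-b pct [ 13.   20.2  77.1 114.  117. ] count>40 349
now r-b pct [ 16.  38.  80. 118. 121.] count>40 466
[((235, 204), [0.433, -0.233]), ((191, 228), [0.442, -0.339]), ((201, 249), [0.5, -0.338])]
[353. 238.  49.  34.] 0.76
[400. 198.  45.  29.] 0.68
[410. 250.  60.  38.] 0.6
[301. 109.  20.  26.] 0.54
```

```bash
python3 - <<'E'
from h import *
c=robot.read_camera("scene");now=c['image'].astype(int);old=cv2.imread("pics/scene0.png")[:,:,::-1].astype(int)
for n,i in (("old",old),("now",now)):
    print(n)
    for v in range(208,258,4): print(v,' '.join('%3d/%3d/%3d'%tuple(i[v,u]) for u in range(196,246,5)))
E
```

```text
old
208  88/ 23/ 20  94/ 20/ 18 156/ 43/ 42 156/ 41/ 39 124/ 35/ 32 157/149/137 133/126/112  79/ 75/ 65  97/ 93/ 86  81/ 76/ 72
212  92/ 17/ 17 155/ 42/ 39 157/ 44/ 42 157/ 44/ 42 128/114/103 151/143/130  82/ 77/ 68  78/ 74/ 65  78/ 74/ 66  84/ 78/ 76
216 154/ 40/ 39 155/ 40/ 36 158/ 46/ 44 106/ 65/ 57 166/157/143  82/ 78/ 71  81/ 76/ 67  80/ 77/ 68  79/ 76/ 67 143/137/129
220 131/ 33/ 32 118/ 34/ 33  86/ 49/ 47 172/164/148  80/ 75/ 66  80/ 75/ 68  80/ 75/ 66  82/ 78/ 69  79/ 77/ 67 141/134/128
224 138/131/126 138/132/125 172/163/148  83/ 78/ 72  82/ 76/ 68  82/ 78/ 69  79/ 75/ 67  80/ 74/ 67  79/ 75/ 66 113/107/100
228 142/135/129 171/163/148  95/ 90/ 81  78/ 73/ 64  79/ 75/ 66  81/ 76/ 69  80/ 75/ 68  79/ 75/ 67  80/ 75/ 67 141/135/129
232 167/159/144 113/107/ 96  80/ 77/ 68  78/ 73/ 66  81/ 76/ 68  79/ 75/ 67  79/ 76/ 66  80/ 75/ 66  67/ 62/ 61 140/134/128
236 107/102/ 93  81/ 77/ 68  80/ 75/ 69  80/ 76/ 69  78/ 74/ 67  78/ 74/ 66  77/ 74/ 65  69/ 67/ 61  35/ 33/ 32  69/ 65/ 63
240 143/135/129  81/ 76/ 69  77/ 73/ 64  79/ 76/ 67  81/ 77/ 69  81/ 76/ 68  60/ 58/ 53  36/ 34/ 31  38/
[... 1431 characters left out ...]
/ 47/ 34  84/ 50/ 36  78/ 54/ 42  87/ 78/ 69  86/ 76/ 58  72/ 69/ 67  71/ 69/ 66
240 142/135/129  88/ 82/ 72  82/ 67/ 58  84/ 76/ 66  84/ 71/ 62  89/ 83/ 74  72/ 59/ 39  69/ 66/ 65  39/ 36/ 34  40/ 39/ 37
244 131/126/119  89/ 84/ 74  87/ 82/ 73  89/ 83/ 74  91/ 82/ 70  73/ 67/ 61  35/ 35/ 33  33/ 33/ 33  38/ 37/ 33  58/ 54/ 52
248  82/ 78/ 74  86/ 82/ 76  87/ 82/ 74  85/ 70/ 50  73/ 69/ 65  44/ 43/ 43  41/ 38/ 35  37/ 36/ 35  66/ 63/ 60  77/ 74/ 70
252  80/ 76/ 73  82/ 78/ 75  89/ 82/ 73  41/ 39/ 37  39/ 37/ 36  37/ 37/ 38  41/ 39/ 38  38/ 37/ 34  39/ 39/ 39  49/ 46/ 46
256  85/ 81/ 77  83/ 80/ 75  83/ 80/ 75  58/ 55/ 52  38/ 36/ 35  41/ 36/ 36  41/ 39/ 37  38/ 39/ 39  48/ 45/ 44  42/ 40/ 38
```

```bash
python3 -m crank '[[[-0.04,-0.0586,0,0,0,0,1],[-0.04,-0.0586,0,0,0,0,1],[-0.04,-0.0586,0,0,0,0,1],[-0.042,-0.0586,0,0,0,0,1],[0,0,-0.055,0,0,0,1],[0,0,-0.055,0,0,0,1],[0,0,-0.055,0,0,0,1],[0,0,0,0,0,0,1]]]'
python3 -m crank '[[[0.014,0.001,0,0,0,0,1],[0.014,0.001,0,0,0,0,1],[0.01,0.0006,0,0,0,0,1],[0,0,0,0,0,0,1]]]'
python3 -m crank '[[[0.008,0.0005,0,0,0,0,1],[0,0,0,0,0,0,1]]]'
python3 -m crank '[[[0.008,0.0005,0,0,0,0,1],[0,0,0,0,0,0,1]]]'
```

```text
time: 34.1
tcp_pos: [0.3897, -0.3333, 0.1116]
eef_rot: [-1.505, -2.751, -0.003]
ft_force: [0.2, 0.0, -0.8]
gripper_width: -0.0001
grip_force: 0.0
time: 34.43
tcp_pos: [0.4142, -0.3324, 0.1177]
eef_rot: [1.503, 2.753, 0.002]
ft_force: [0.6, 0.4, 0.0]
gripper_width: -0.0002
grip_force: 0.0
time: 34.6
tcp_pos: [0.4165, -0.3324, 0.117]
eef_rot: [1.505, 2.754, 0.001]
ft_force: [1.1, -0.1, 0.7]
gripper_width: 0.0004
grip_force: 0.0
time: 34.77
tcp_pos: [0.4202, -0.3321, 0.1166]
eef_rot: [1.505, 2.754, 0.001]
ft_force: [-0.6, -0.9, 0.1]
gripper_width: 0.0001
grip_force: 0.0
```

```bash
python3 -m crank '[[[0.006,0.0004,0,0,0,0,1],[0,0,0,0,0,0,1]]]'
python3 -m crank '[[[0.006,0.0004,0,0,0,0,1],[0,0,0,0,0,0,1]]]'
python3 -m crank '[[[0.006,0.0004,0,0,0,0,1],[0,0,0,0,0,0,1]]]'; python3 tile.py
```

```text
time: 34.93
tcp_pos: [0.423, -0.3319, 0.1164]
eef_rot: [1.506, 2.755, 0.001]
ft_force: [0.5, 0.4, 0.4]
gripper_width: -0.0003
grip_force: 0.0
time: 35.1
tcp_pos: [0.4249, -0.3317, 0.116]
eef_rot: [1.507, 2.756, -0.001]
ft_force: [-1.4, -0.3, 2.2]
gripper_width: 0.0
grip_force: 1.2
time: 35.27
tcp_pos: [0.4252, -0.3317, 0.1158]
eef_rot: [-1.506, -2.753, 0.005]
ft_force: [-12.8, 0.4, 9.5]
gripper_width: -0.0002
grip_force: 6.1
scene 0.93 [226. 151.  46.  62.] [25. 45. 82.] [254. 183.] [53. 44.] 72
scene 0.85 [190. 161.  27.  56.] [100.  29.  27.] [205. 187.] [56. 19.] 78
scene 0.8 [139. 255.  68.  65.] [25. 43. 78.] [179. 292.] [53. 59.] 53
scene 0.66 [192. 202.  52.  60.] [81. 72. 63.] [224. 238.] [51. 51.] 63
```

```bash
python3 -m crank '[[[-0.02,0,0,0,0,0,1],[-0.04,0,0,0,0,0,1],[0,0,0.06,0,0,0,1],[0,0,0.07,0,0,0,1],[0,0,0.07,0,0,0,1],[0,0,0.07,0,0,0,1],[0,-0.07,0.03,0,0,0,1],[0,-0.07,0,0,0,0,1],[0,-0.07,0,0,0,0,1],[0,0,0,0,0,0,1],[0,0,0,0,0,0,1],[0,0,0,0,0,0,1]]]'; python3 lamp.py
python3 - <<'E'
from h import *
from ik import m,xs,ys
c=robot.read_camera("scene");i=c['image'].astype(int)
# terracotta blobs
M=((i[:,:,0]-i[:,:,2]>45)&(i[:,:,1]>38)).astype(np.uint8)
n,l,s,ce=cv2.connectedComponentsWithStats(M)
for k in range(1,n):
    if s[k,4]>60: p=at(c,*ce[k],.03)-m;print(s[k],ce[k].round(1),(p@xs).round(4),(p@ys).round(4))
c=robot.read_camera("top")
for q,z in (("ruler_grip",.02),("tile_axis",.15),("battery_diya",.03),("tiffin",.03)):
    for b in robot.silhouettes(q,"top")[:3]:
        yy,xx=np.nonzero(b['mask']);p=at(c,xx.mean(),yy.mean(),z);print(q,round(b['score'],2),np.round(b['bbox']),p[:2].round(3),((p-m)@xs).round(3))
i=c['image'].astype(int);M=((i[:,:,0]-i[:,:,2]>45)&(i[:,:,1]>38)).astype(np.uint8)
n,l,s,ce=cv2.connectedComponentsWithStats(M)
for k in range(1,n):
    if s[k,4]>60: p=at(c,*ce[k],.03)-m;print('top',s[k],(p@xs).round(4),(p@ys).round(4))
E
```

```text
time: 36.37
tcp_pos: [0.3985, -0.4358, 0.266]
eef_rot: [1.505, 2.755, 0.002]
ft_force: [-0.5, 0.4, 0.2]
gripper_width: -0.0001
grip_force: 0.0
top diya_a_mid 0.57 [270. 113.  27.  28.] 0.0334 0.0708
top glass_cup_mid 0.56 [326. 109.  23.  28.] 0.0284 -0.07
scene diya_a_mid 0.75 [386. 241.  31.  28.] 0.0359 0.0799
scene glass_cup_mid 0.88 [333. 266.  26.  32.] 0.0267 -0.0723
[105   7  19  13 109] [113.2  12.8] -1.2444 -0.2134
[120   8  18  14 148] [129.6  15.3] -1.1994 -0.1693
[53 26 12  9 81] [58.5 30.1] -1.2505 -0.4005
[131  34  24  29 414] [143.2  47.4] -1.0084 -0.187
[ 581   62   59   57 2527] [613.2  88.1] -0.0618 0.9497
[ 78  74  75  27 117] [114.7  87.4] -0.8751 -0.3239
[165 160  40  30 134] [183.3 174.2] -0.4558 -0.2706
[192 192  26  29 281] [206.7 209.3] -0.3219 -0.2623
[384 240  27  19 187] [397.2 249.1] 0.0218 0.0757
[392 248  22  17 134] [402.8 257.5] 0.046 0.0737
[359 255  26  19 189] [371.2 264.6] 0.0216 0.0007
[365 264  24  17 148] [376.9 273.2] 0.0459 -0.0005
ruler_grip 0.81 [274. 167.  80.  32.] [ 0.523 -0.015] -0.118
tile_axis 0.75 [351. 239.  53.  33.] [ 0.336 -0.15 ] -0.311
tile_axis 0.69 [451. 159.  59.  40.] [ 0.494 -0.384] -0.165
tile_axis 0.64 [400. 196.  55.  34.] [ 0.427 -0.264] -0.226
battery_diya 0.96 [412. 129.  24.  25.] [ 0.629 -0.302] -0.026
tiffin 0.84 [154. 115.  48.  52.] [0.643 0.328] 0.018
tiffin 0.27 [399. 194.  55.  34.] [ 0.44 -0.29] -0.214
top [299 127  24   8  92] 0.0142 -0.0014
top [275 129  19   7  76] 0.014 0.068
top [255 135 113   9 183] -0.0087 0.0018
top [412 250  32  22 355] -0.3328 -0.261
top [416 259  53  27 481] -0.3732 -0.2899
```

```bash
python3 -c "
from plant import robot
print(robot.job_done())"
```

```text
the job is handed in; nothing more can be done
None
```

I pushed the three lamps back against the strip in one row, drew the ruler out and left it flat and let go, turned the tile to its stop with its flower face away, and handed the job in at about 37 s; `job_done()` returned no verdict, and I took the tile's stop from it refusing to move further when pushed from either side, because it sits about 19° short of a full half turn from where it started.

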